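# Key and pulley on the polishing spindle

### The arm

A 6-joint arm with a two-finger parallel gripper is mounted at the origin on the work surface. World frame = base frame: x ahead of the robot, y to its left, z up, the work surface at z = 0. Lengths are in mm, angles in rad, forces in N, time in s.
With the tool pointing down it reaches from about 350 to 975 mm from the base axis. Payload 7.1 kg.
Tool frame: the origin (TCP) lies at the very end of the fingers, on their centre line; the grasp point (between the pads) lies 19 mm behind it; z points along the fingers, y is the direction in which the jaws open and shut (so a half turn about z gives the same grasp; the last joint's range is limited). The gripper opens to 88 mm and grips with 3 to 60 N. Pads are 20 mm wide; open, the fingers measure 115 mm over their backs; the gripper's body (75 mm by 178 mm) begins 61 mm behind the grasp point.
Start: joints at [-1.279, 0.423, 1.63, -0, 1.089, -0.019], TCP at [191.155, -595.033, 222.675] pointing down, gripper open.
Joint ranges: [-3, 3], [-0.9, 2.11], [0.09, 2.58], [-1.31, 4.45], [0.11, 2.69], [-2.54, 2.54]. Speed limits (rad/s): [2.39, 2.39, 3.01, 3.14, 3.14, 3.14].

### API

Orientations are given as a rotation vector (axis times angle).
In Python, from bench import monitor, cams, workorder, nets gives the robot as it stands.
- The arm moves only by the tool carry_out, never from a script. Its argument "series" is a list that holds one entry, the list of rows, each a list of 7 numbers: the turn, a rotation vector about the tool's x, y, z in degrees, then the shift along the tool's x, y, z in m, then the closure, from -1 (fully open) to 1 (shut), so that 0 is half open. In form: [[[ax, ay, az, x, y, z, claw], ...]]. A call has 1 to 20 rows; each row shifts and turns the commanded pose from where the row before left it, along the tool's axes as they then stand; what a row does not reach is not made up. A row lasts 1/8 s, in which the tool goes at most 62.5 mm and 10.7 degrees, less where a joint would pass 70% of its speed; a pose out of reach is approached as far as the arm can. A call with a gripper value outside its range is refused whole. The fingers move at their own pace and stop on an object; "grip_force" is the grip in N (left out, the last holds). Time passes only in rows, so rows that do not move let the fingers close. It gives the time, the measured TCP pose, the force and the opening at its end, in the units of the state.
- monitor.observe(): the state, without advancing time (a new reading comes with each control period).
- cams.snapshot(name): name is "scene" or "top"; returns the picture (420x560x3 uint8, red, green, blue); there is no depth.
- cams.get_calibration(name): a dict with "vertical_fov" (degrees; the focal length in pixels is half the picture's height over the tangent of half this angle, whatever the lens; pixels are square), "cx", "cy" (the principal point, pixels), "eye" and "orientation" of the camera in the world. Camera axes: x right, y down, z forward; pixel columns grow to the right and rows downward; lengths in mm; the calibration is good to about 2 mm. A picture is of the moment at which its call begins. get_calibration takes no time and is no camera call.
- workorder.finish_job(): hands the job in, once; it reports no verdict.
Trained networks look in the newest picture that a camera, given by its name, has taken for a name from the list of things; names that differ only in an ending like _2 or _b are one class to them, and where a whole thing is asked for, a point or a joint stands for the part that bears it (a point fixed in the world has none). Each returns a list of dicts, best first, with "confidence" (0 to 1); they miss things now and then, are a little off and sometimes report something else, mostly with a low value. They report only what shows in the picture. A call takes as long as a camera call. They do not tell look-alikes from the thing itself.
- nets.find_in(camera, target): "location" ([x, y, z] in mm, in world coordinates, good to about 4 mm: the middle of the surface that is visible of it).
- nets.place_of(camera, target): "location" ([x, y, z] in mm, in world coordinates, good to about 4 mm: a listed point, or the origin of a listed thing).
The state is a dict: "clock": time; "qpos": joint angles; "dq": joint speeds; "joint_torque": joint torques, N m; "ee_pos": TCP position; "orientation": TCP orientation; "contact_force": force on the tool from outside, world axes, zero at the start; "ft_torque": the same for the moment, N m; "grip_width": opening from 0.0 (shut) to 1.0 (fully open).
Only numpy, scipy, OpenCV 4.12 (cv2) and the standard library are available. Lean on these libraries where they do the work, as an engineer would, in place of code of your own. Each camera call takes 0.05 s, during which the arm holds its last target.

### The job

Fit the drive pulley to the polishing spindle: find the slot in the top of the shaft, by eye or by feel, and drop the short, thick steel key fully down into it, then slide the aluminium pulley on, belt-groove end first, with its keyway over the key, until it sits home against the collar, and let go. Work by feel: the parts slide together under light pressure, so never force or knock them, and leave the other things on the bench where they are.

Things in the scene. Friction and masses are not known exactly. Their poses are not given: they have to be found in the camera images.
- key_mid (a point): Centre of the short thick steel key: a square-ended bar 10 mm wide (x), 40 mm long (y), 8 mm high (z), 25 g. It lies flat in the blue tray, long side roughly along world y; a thinner brass key lies beside it.
- tray: Fixed blue tray of the keys, 200 x 130 mm, floor 4 mm above the bench, rim 12 mm above it. Origin under its centre.
- shaft_seat (a point): Fixed point on the axis of the level steel shaft, in the face of the dark collar (57 mm diameter) that stops the pulley. y: along the shaft to its free end; z: straight up. These axes do not turn with the shaft. Shaft 35 mm diameter, axis 98 mm above the bench; its free end, with a 2 mm chamfer, is 66 mm out along y.
- slot_axis (a point): Fixed point on the shaft axis below the middle of the key slot, 29 mm out from shaft_seat, same axes. The slot is 11 mm wide, 42 mm long along y, closed at both ends, walls 4 mm high, floor 12.5 mm from the axis. It faces within 0.45 rad of straight up, turned about y; by how much is NOT reported: see or feel it. The seated key lies along y, its centre 16.5 mm from the axis, 3 mm proud.
- polisher: Green frame, fixed, with two grey bearing housings and the shaft, which can turn stiffly in them (0.35 N m, about 20 N at its surface) and has a felt wheel at the far end. Origin on the bench under the shaft, 40 mm behind shaft_seat. The near housing stands 46 mm above the shaft axis, its face 25 mm behind shaft_seat.
- pulley_boss (a point): Centre of the pulley's boss, on the bore axis: grip it here across its 55 mm diameter. y: bore axis, from grooved disc to plain boss end; z: towards the keyway (marked by a black grub screw). Boss 35 mm long. The disc (84 mm diameter, 22 mm wide) ends in the face that meets the collar, 39.5 mm from here along -y; so home is 39.5 mm out from shaft_seat along y.
- pulley: Aluminium pulley, about 0.42 kg, 57 mm long overall; origin on the bore axis in the disc's outer face, axes as pulley_boss's. Bore 35.3 mm, a snug fit that may drag with up to 10 N; keyway 10.5 mm wide, 4 mm deep, both chamfered 1.5 mm at that face. It starts axis level, 60 mm above the bench, keyway up, boss to the left.
- cradle: Fixed wooden V-cradle that holds the pulley, 110 x 72 mm. Origin on the bench 11 mm to the disc side of pulley_boss. The wood under the boss is 48 mm wide and reaches to 18 mm below the pulley axis, so fingers can straddle the boss.
- thin_key: Thin brass key, 6 x 50 x 6 mm, in the tray; not needed, leave it. Origin under its centre.
- small_pulley: Small dark steel pulley blank lying flat, 72 mm diameter, 22 mm high; leave it. Origin under its centre.
- mallet: Wooden mallet lying on the bench, head 56 mm diameter and 130 mm long along its y, handle 260 mm along -x; leave it. Origin under the head's centre.
- cup: Small dark metal cup standing on the bench, 64 mm across, 50 mm high; leave it. Origin under its centre.
- spanner: Spanner lying on the bench; leave it.
- oil: Amber oil bottle with red cap, 56 mm diameter, 130 mm high; leave it standing. Origin under its centre.
- felt_wheel: Pale felt wheel lying flat, 120 mm diameter, 24 mm thick; leave it. Origin under its centre.
Things that resemble listed ones, but are neither listed nor needed, are in the scene too. What is shaped like the pulley but blue, purple or turquoise is not meant.

How it is judged:
By the outcome, as a careful person would: the job done as asked, in the order asked, and still so for the second after the job is handed in, with the robot touching nothing.
It also fails if it takes over 72 s, if anything falls off the work surface, if the arm or the gripper's body presses on something with over 40 N, if the wrist force passes 120 N, or if a joint passes its speed limit or range.

## Working session

There is one attempt and no reset: what is moved stays moved. The work goes in short steps, Python scripts to look and compute and a tool call to move; the robot and the scene stay as the last step left them, time stands still between calls to the robot, and variables do not carry over. Pictures are saved under pics/ and viewed, and the job is handed in when it is done.

Besides the shell and the picture viewer there is one more tool, called after "Request:" by a JSON object that holds its "api" and its "payload", one argument or row to a line. carry_out: Moves the arm, as the interface text tells. Its arguments: {"type":"object","properties":{"series":{"type":"array"},"grip_force":{"type":"number"}},"required":["series"]}

```bash
ls; mkdir -p pics
cat > h.py <<'E'
import numpy as np, cv2
from bench import monitor,cams,workorder,nets
from scipy.spatial.transform import Rotation as R
def st():
    s=monitor.observe()
    print({k:np.round(s[k],3).tolist() for k in ("clock","ee_pos","orientation","contact_force","ft_torque","grip_width","qpos")});return s
def save(n,img): cv2.imwrite("pics/"+n+".png",img[...,::-1])
def cal(n):
    c=cams.get_calibration(n);f=210/np.tan(np.radians(c["vertical_fov"])/2)
    return c,f
def rot(c):
    o=np.array(c["orientation"],float)
    return o if o.shape==(3,3) else R.from_rotvec(o).as_matrix()
def proj(n,P):
    c,f=cal(n);p=rot(c).T@(np.array(P,float)-np.array(c["eye"]));return [c["cx"]+f*p[0]/p[2],c["cy"]+f*p[1]/p[2]]
def ray(n,u,v,z):
    c,f=cal(n);d=rot(c)@np.array([(u-c["cx"])/f,(v-c["cy"])/f,1]);e=np.array(c["eye"]);return e+d*(z-e[2])/d[2]
E
python3 - <<'E'
from h import *
st()
for n in("scene","top"):
    print(cams.get_calibration(n)); save(n+"0",cams.snapshot(n))
    for t in("key_mid","shaft_seat","slot_axis","pulley_boss","tray","cradle","polisher"):
        print(n,t,[(np.round(d["location"],1).tolist(),round(d["confidence"],2)) for d in nets.place_of(n,t)][:4])
st()
E
```

```text
pics
{'clock': 0.0, 'ee_pos': [190.996, -594.508, 221.902], 'orientation': [-3.102, -0.486, 0.0], 'contact_force': [-0.076, 0.076, 0.009], 'ft_torque': [-0.001, 0.009, -0.006], 'grip_width': 1.002, 'qpos': [-1.279, 0.424, 1.631, 0.0, 1.089, -0.019]}
{'vertical_fov': 48.645542280281184, 'cx': 282.56252128296865, 'cy': 209.04100653975186, 'eye': array([1273.15584659, -781.37055913, 1253.28212275]), 'orientation': array([-2.23795289, -0.855162  ,  0.32028997])}
scene key_mid [([453.1, 188.0, 9.0], 0.54)]
scene shaft_seat [([571.2, -90.6, 101.5], 0.81)]
scene slot_axis [([569.1, -59.8, 100.2], 0.67)]
scene pulley_boss [([718.9, 353.1, 42.2], 0.84), ([583.8, 372.7, 57.2], 0.72), ([452.7, 439.1, 37.0], 0.72), ([400.6, 562.9, 39.3], 0.51)]
scene tray [([485.5, 192.4, 5.6], 0.68), ([582.9, 331.2, 61.7], 0.67)]
scene cradle [([585.4, 364.1, -0.3], 0.69)]
scene polisher [([579.1, -132.7, 3.2], 0.74), ([768.8, 241.0, -1.9], 0.26)]
{'vertical_fov': 54.717836859935886, 'cx': 281.0351436483537, 'cy': 212.00804667713783, 'eye': array([ 344.80820508,   94.26411021, 1194.19049678]), 'orientation': array([-2.10627441,  2.13615537, -0.21103391])}
top key_mid [([461.9, 190.9, 10.0], 0.56)]
top shaft_seat [([570.4, -95.4, 96.7], 0.97), ([583.5, 333.9, 56.9], 0.22)]
top slot_axis [([573.1, -60.8, 98.5], 0.71)]
top pulley_boss [([583.7, 371.1, 59.0], 0.94), ([458.6, 434.2, 37.4], 0.86), ([401.9, 562.9, 41.3], 0.74), ([717.1, 350.5, 39.6], 0.65)]
top tray [([485.2, 187.6, -1.6], 0.96)]
top cradle [([579.2, 360.5, 0.4], 0.75), ([583.9, 334.1, 58.8], 0.46)]
top polisher [([576.5, -130.8, -2.1], 0.69), ([579.6, 362.3, 0.2], 0.31)]
{'clock': 0.8, 'ee_pos': [191.15, -595.044, 222.683], 'orientation': [3.104, 0.486, -0.0], 'contact_force': [0.321, 0.6, -0.425], 'ft_torque': [0.005, 0.019, -0.044], 'grip_width': 1.0, 'qpos': [-1.279, 0.423, 1.63, -0.0, 1.089, -0.019]}
```

View pics/scene0.png

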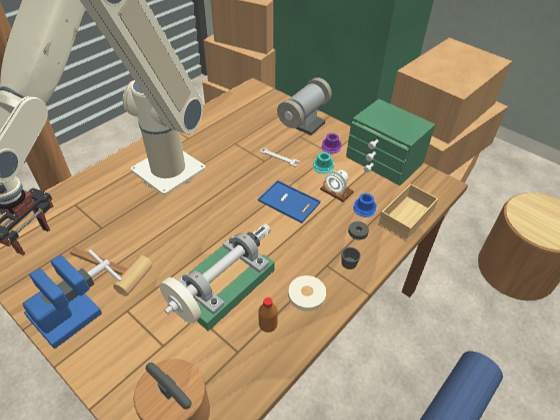

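View pics/top0.png

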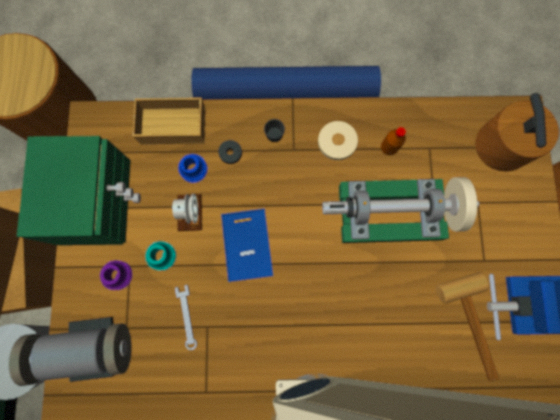

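Run:
```python
import cv2,numpy as np
from h import proj
t=cv2.imread("pics/top0.png");s=cv2.imread("pics/scene0.png")
def crop(im,n,P,r,k):
    u,v=map(int,proj(n,P));print(n,u,v);y0=max(0,v-r);x0=max(0,u-r);print('org',x0,y0)
    return cv2.resize(im[y0:v+r,x0:u+r],(390,390),interpolation=cv2.INTER_CUBIC)
for nm,P,r in(("key",[470,190,8],40),("slot",[572,-60,110],35),("pul",[583,355,70],40)):
    cv2.imwrite(f"pics/c_{nm}.png",np.hstack([crop(t,"top",P,r,0),crop(s,"scene",P,r,0)]))
```

```text
top 246 248
org 206 208
scene 286 199
org 246 159
top 335 206
org 300 171
scene 260 231
org 225 196
top 186 207
org 146 167
scene 337 179
org 297 139
```

View pics/c_key.png

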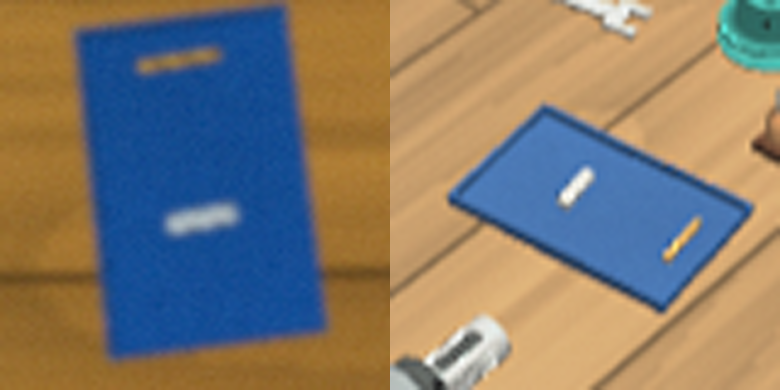

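View pics/c_slot.png

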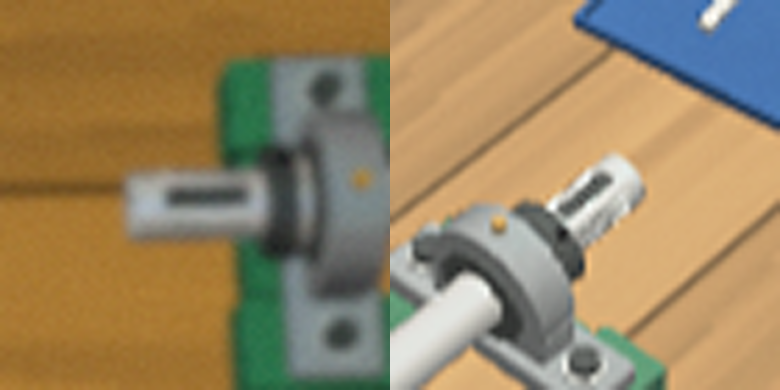

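View pics/c_pul.png

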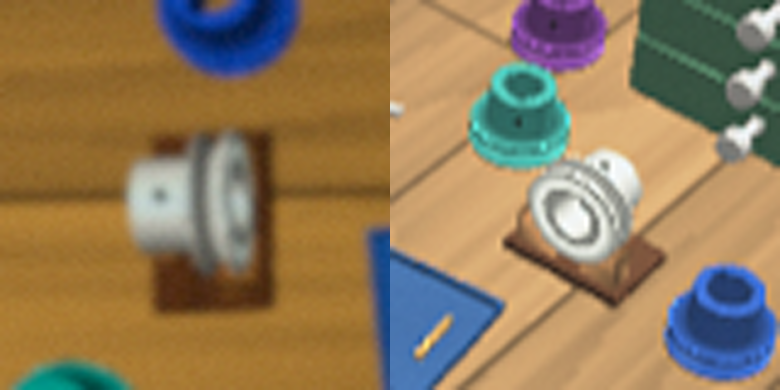

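The top view shows the steel key as the light bar at about px (247,253). Things that could be taken for it: the brass key at (243,220), which is thinner and yellow. For the pulley, the silver one in the cradle at (186,210) is the right one. The look-alikes are blue (193,167), turquoise (160,255), purple (116,275) and the dark blank (230,152). The slot shows dark on the shaft stub at (337,206). Next I'll measure these more finely.

Run:
```python
from h import *
for n in("top","scene"):
    im=np.mean([cams.snapshot(n).astype(float) for _ in range(6)],0); np.save(f"avg_{n}.npy",im)
    def crop(P,rx,ry,k,nm):
        u,v=proj(n,P);x0=int(u-rx);y0=int(v-ry)
        c=np.clip(im[y0:y0+2*ry,x0:x0+2*rx],0,255).astype(np.uint8)
        c=cv2.resize(c,None,fx=k,fy=k,interpolation=cv2.INTER_CUBIC)
        for i in range(0,2*rx,5): cv2.putText(c,str(x0+i),(i*k,8),0,.3,(255,0,0)); c[:6,i*k]=255
        for i in range(0,2*ry,5): cv2.putText(c,str(y0+i),(0,i*k+4),0,.3,(255,0,0))
        save(nm+n,c)
    crop([572,-60,110],25,20,16,"s_")
    # key
    hsv=cv2.cvtColor(im.astype(np.uint8),cv2.COLOR_RGB2HSV)
    u,v=map(int,proj(n,[460,190,10]));
    w=np.zeros(im.shape[:2]);
    red=im[...,0]-60; m=np.zeros_like(w,bool); m[v-14:v+14,u-14:u+14]=True
    # weight = redness above tray background
    W=np.where(m,np.clip(im[...,0]-np.median(im[v-14:v+14,u-14:u+14,0])-25,0,None),0)
    ys,xs=np.nonzero(W>0);ww=W[ys,xs];cx=(xs*ww).sum()/ww.sum();cy=(ys*ww).sum()/ww.sum()
    print(n,u,v,cx,cy,len(ww), ray(n,cx,cy,11))
    P=np.array([ray(n,a,b,11)[:2] for a,b in zip(xs,ys)]);d=P-np.average(P,axis=0,weights=ww)
    C=(d*ww[:,None]).T@d/ww.sum();e,V=np.linalg.eigh(C);print(np.sqrt(e*12),V[:,1], np.degrees(np.arctan2(V[0,1],V[1,1])))
```

```text
top 246 252 246.82362728785364 252.41828296123376 101 [458.85237748 189.02684484  11.        ]
[13.44257262 40.95559482] [-0.17130103  0.98521874] -9.863472311736457
scene 284 197 285.3612002592762 191.81189824988536 121 [443.09095151 215.18918859  11.        ]
[ 84.28125851 192.48817118] [-0.20732402  0.97827233] -11.965578997952257
```

View slots.

View pics/s_top.png

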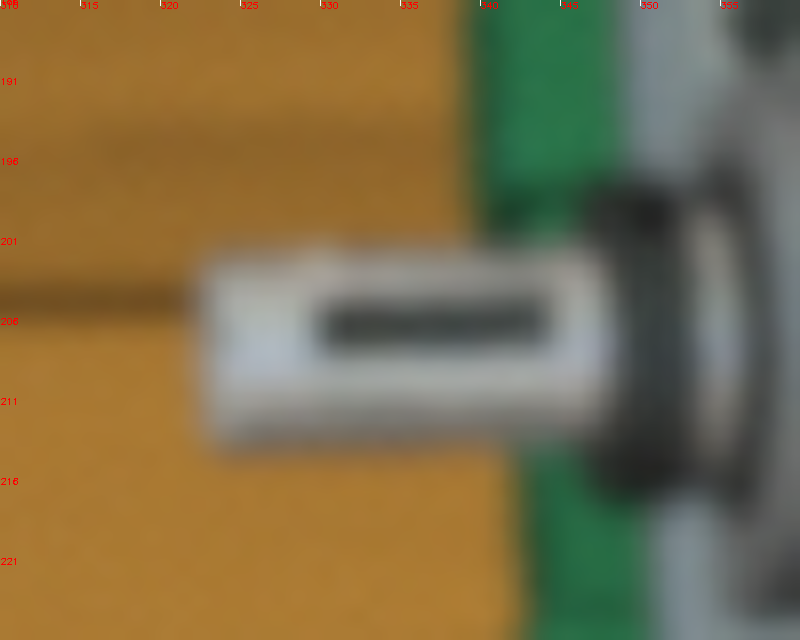

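View pics/s_scene.png

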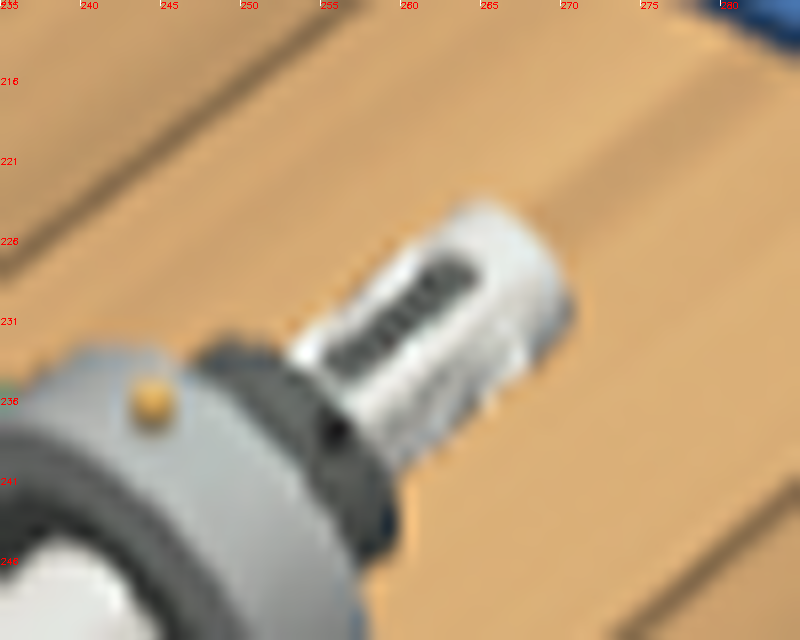

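```bash
cat > fit.py <<'E'
from h import *
from scipy.optimize import least_squares
rng=np.random.default_rng(0)
def model(n,p,shape,x0,y0,S):
    # returns label image supersampled: 0 bg,1 shaft,2 slot ; p=[x,yseat,theta,dz]
    c,f=cal(n);M=rot(c);e=np.array(c["eye"])
    h,w=shape
    uu,vv=np.meshgrid(x0+(np.arange(w*S)+.5)/S-.5,y0+(np.arange(h*S)+.5)/S-.5)
    d=np.stack([(uu-c["cx"])/f,(vv-c["cy"])/f,np.ones_like(uu)],-1)@M.T
    o=e-np.array([p[0],p[1],98+p[3]])
    A=d[...,0]**2+d[...,2]**2;B=o[0]*d[...,0]+o[2]*d[...,2];C=o[0]**2+o[2]**2-17.5**2
    D=B*B-A*C;t=(-B-np.sqrt(np.maximum(D,0)))/A
    P=o+d*t[...,None];hit=(D>0)&(P[...,1]>0)&(P[...,1]<66)
    # end face
    t2=(66-o[1])/d[...,1];Q=o+d*t2[...,None];hit|=(np.hypot(Q[...,0],Q[...,2])<17.0)&(t2>0)&(o[1]>66)
    s=np.array([np.sin(p[2]),np.cos(p[2])]);
    lat=P[...,0]*s[1]-P[...,2]*s[0];rad=P[...,0]*s[0]+P[...,2]*s[1]
    slot=hit&(abs(lat)<5.5)&(abs(P[...,1]-29)<21)&(rad>0)
    return hit,slot
E
python3 - <<'E'
from fit import *
import itertools
# per camera: ROI excluding collar; fit by linear appearance: bg colour regress
def down(a,S): return a.reshape(a.shape[0]//S,S,-1,S).mean((1,3))
S=4
def cost(n,p,show=False):
    im=np.load(f"avg_{n}.npy")
    us,vs=zip(*[proj(n,[p0[0]+a,p0[1]+b,98+c]) for a in(-30,30) for b in(8,72) for c in(-22,22)])
    x0,x1,y0,y1=int(min(us)),int(max(us))+1,int(min(vs)),int(max(vs))+1
    hit,slot=model(n,p,(y1-y0,x1-x0),x0,y0,S)
    bl=lambda a:cv2.GaussianBlur(down(a.astype(float),S),(0,0),0.7)
    H,Sl=bl(hit),bl(slot);I=im[y0:y1,x0:x1]
    sat=(I.max(-1)-I.min(-1)); gray=I.mean(-1)
    # saturation identifies shaft vs wood/green ; brightness identifies slot
    yy=H.ravel()
    r=0
    A=np.stack([H.ravel(),np.ones(H.size)],1);sol,res,_,_=np.linalg.lstsq(A,sat.ravel(),rcond=None);r+=res[0]/H.size/sat.var()
    m=(H>0.95).ravel();A=np.stack([Sl.ravel()[m],np.ones(m.sum())],1);g=gray.ravel()[m];sol,res,_,_=np.linalg.lstsq(A,g,rcond=None);r2=res[0]/m.sum()/g.var()
    return r,r2
p0=[572,-91,0.1,0]
from scipy.optimize import minimize
for ns in(("top",),("scene",),("top","scene")):
    f=lambda q:sum(sum(cost(n,[q[0],q[1],q[2]/50,0])) for n in ns)
    best=min((minimize(f,[x,y,t],method="Nelder-Mead",options=dict(initial_simplex=[[x,y,t],[x+3,y,t],[x,y+3,t],[x,y,t+8]],xatol=.05,fatol=1e-4)) for x,y,t in[(572,-91,5),(570,-93,-5),(573,-90,15)]),key=lambda r:r.fun)
    print(ns,best.x[:2],"theta",best.x[2]/50,best.fun,[cost(n,[best.x[0],best.x[1],best.x[2]/50,0]) for n in ns])
E
```

```text
('top',) [572.67947333 -93.59878115] theta 0.003297804712976736 0.40696149591769465 [(np.float64(0.1669295037597505), np.float64(0.24003199215794416))]Traceback (most recent call last):
  File "<stdin>", line 24, in <module>
  File "<stdin>", line 24, in <genexpr>
    res = _minimize_neldermead(fun, x0, args, callback, bounds=bounds,
                               **options)
    fxr = func(xr)
    fx = function(np.copy(x), *(wrapper_args + args))
  File "<stdin>", line 23, in <lambda>
  File "<stdin>", line 23, in <genexpr>
  File "<stdin>", line 8, in cost
  File "h.py", line 15, in proj
    c,f=cal(n);p=rot(c).T@(np.array(P,float)-np.array(c["eye"]));return [c["cx"]+f*p[0]/p[2],c["cy"]+f*p[1]/p[2]]
        ~~~^^^
  File "h.py", line 9, in cal
    c=cams.get_calibration(n);f=210/np.tan(np.radians(c["vertical_fov"])/2)
ValueError: time passes only in moves, steps and waits
```

```bash
python3 - <<'E'
import pickle
from bench import cams
pickle.dump({n:dict(cams.get_calibration(n)) for n in("top","scene")},open("cal.pkl","wb"))
E
sed -i 's/c=cams.get_calibration(n);f=/c=CAL[n];f=/; s/^from bench.*/&\nimport pickle; CAL=pickle.load(open("cal.pkl","rb"))/' h.py
cat > fit2.py <<'E'
from fit import *
from scipy.optimize import minimize
def down(a,S): return a.reshape(a.shape[0]//S,S,-1,S).mean((1,3))
S=4;p0=[572,-91,0.1,0]
IM={n:np.load(f"avg_{n}.npy") for n in("top","scene")}
def cost(n,p,sg=0.8):
    im=IM[n]
    us,vs=zip(*[proj(n,[p0[0]+a,p0[1]+b,98+c]) for a in(-30,30) for b in(8,72) for c in(-22,22)])
    x0,x1,y0,y1=int(min(us)),int(max(us))+1,int(min(vs)),int(max(vs))+1
    hit,slot=model(n,p,(y1-y0,x1-x0),x0,y0,S)
    bl=lambda a:cv2.GaussianBlur(down(a.astype(float),S),(0,0),sg)
    H,Sl=bl(hit),bl(slot);I=im[y0:y1,x0:x1]
    sat=(I.max(-1)-I.min(-1)); gray=I.mean(-1)
    A=np.stack([H.ravel(),np.ones(H.size)],1);sol,res,_,_=np.linalg.lstsq(A,sat.ravel(),rcond=None);r=res[0]/H.size/sat.var()
    m=(H>0.95).ravel();A=np.stack([Sl.ravel()[m],np.ones(m.sum())],1);g=gray.ravel()[m];sol,res,_,_=np.linalg.lstsq(A,g,rcond=None);r2=res[0]/m.sum()/g.var()
    return r,r2
for ns in(("top",),("scene",),("top","scene")):
    f=lambda q:sum(sum(cost(n,[q[0],q[1],q[2]/50,0])) for n in ns)
    rs=[minimize(f,[x,y,t],method="Nelder-Mead",options=dict(initial_simplex=[[x,y,t],[x+3,y,t],[x,y+3,t],[x,y,t+8]],xatol=.05,fatol=1e-4)) for x,y,t in[(572,-91,5),(570,-93,-5),(573,-90,15)]]
    for best in rs: print(ns,best.x[:2],"theta",best.x[2]/50,best.fun)
E
python3 fit2.py; python3 -c "
from h import *
print(proj('top',[572.7,-62,98]),proj('top',[572.7,-62,115.5]))
for v in(201,202,203,204,205,206,207,208,209,213):
  print(v,ray('top',337,v,98)[:2],ray('top',337,v,115)[:2])"
```

```text
('top',) [572.6611794 -93.668474 ] theta 0.006027582486736187 0.4008286997426075
('top',) [572.6596763  -93.62623548] theta 0.005495896100675077 0.40104218119846446
('top',) [572.66359123 -93.89898216] theta 0.0052523545265430885 0.40177009204238323
('scene',) [566.69607874 -90.95472425] theta 0.16028467406755842 0.945840140801476
('scene',) [569.89420751 -92.98316201] theta -0.08858798873666517 0.9149223714302608
('scene',) [569.89549218 -95.04855193] theta 0.671648878521376 1.2003899170791965
('top', 'scene') [570.67148253 -91.77884737] theta 0.009103871022059097 1.7400498535680584
('top', 'scene') [570.00497128 -93.00191393] theta 0.059664775828938615 1.7284493359855644
('top', 'scene') [570.99812889 -92.03585392] theta -0.010317922870472913 1.728412474945252
[np.float64(335.34476848021205), np.float64(206.88144977984805)] [np.float64(336.2079305885478), np.float64(205.55926958764843)]
201 [589.26609865 -67.25267759] [585.47498369 -64.74783432]
202 [586.43199962 -67.1364898 ] [582.68483658 -64.6334484 ]
203 [583.60066072 -67.02041516] [579.8974068  -64.51917387]
204 [580.77207792 -66.90445351] [577.11269039 -64.40501059]
205 [577.9462472  -66.78860469] [574.33068337 -64.29095838]
206 [575.12316455 -66.67286853] [571.55138179 -64.17701708]
207 [572.30282595 -66.55724486] [568.77478173 -64.06318654]
208 [569.48522742 -66.44173353] [566.00087922 -63.94946658]
209 [566.67036495 -66.32633437] [563.22967036 -63.83585706]
213 [555.43819623 -65.86585614] [552.17169295 -63.38252004]
```

```bash
cat > fit3.py <<'E'
from fit import *
from scipy.optimize import minimize
def down(a,S): return a.reshape(a.shape[0]//S,S,-1,S).mean((1,3))
S=4
IM={n:np.load(f"avg_{n}.npy") for n in("top","scene")}
def setup(n):
    a=np.array(proj(n,[572,-91+14,98]));b=np.array(proj(n,[572,-91+85,98]));
    c=np.array(proj(n,[572+22,-60,98]));d=np.array(proj(n,[572-22,-60,98]))
    L=b-a;ll=np.linalg.norm(L);L/=ll
    us,vs=zip(*[proj(n,[572+a_,-91+b_,98+c_]) for a_ in(-45,45) for b_ in(0,90) for c_ in(-45,45)])
    x0,x1,y0,y1=int(min(us)),int(max(us))+1,int(min(vs)),int(max(vs))+1
    uu,vv=np.meshgrid(np.arange(x0,x1),np.arange(y0,y1))
    s=(uu-a[0])*L[0]+(vv-a[1])*L[1];t=-(uu-a[0])*L[1]+(vv-a[1])*L[0]
    return x0,x1,y0,y1,(s>0)&(s<ll)&(abs(t)<12)
SET={n:setup(n) for n in IM}
def cost(n,p,sg=0.8):
    x0,x1,y0,y1,mask=SET[n]
    hit,slot=model(n,p,(y1-y0,x1-x0),x0,y0,S)
    bl=lambda a:cv2.GaussianBlur(down(a.astype(float),S),(0,0),sg)
    H,Sl=bl(hit),bl(slot);I=IM[n][y0:y1,x0:x1]
    sat=(I[...,0]-I[...,2]); gray=I.mean(-1)
    if n=="top":
        sat=I.max(-1)-I.min(-1)
    H=H[mask];Sl=Sl[mask];sat=sat[mask];gray=gray[mask]
    A=np.stack([H,np.ones(H.size)],1);sol,res,_,_=np.linalg.lstsq(A,sat,rcond=None);r=res[0]/H.size/sat.var()
    m=(H>0.9);A=np.stack([Sl[m],np.ones(m.sum())],1);g=gray[m];sol,res,_,_=np.linalg.lstsq(A,g,rcond=None);r2=res[0]/m.sum()/g.var()
    return r,r2
for ns in(("top",),("scene",)):
    f=lambda q:sum(sum(cost(n,[q[0],q[1],q[2]/50,0])) for n in ns)
    for x,y,t in[(572,-91,5),(570,-93,-5),(573,-92,15)]:
        b=minimize(f,[x,y,t],method="Nelder-Mead",options=dict(initial_simplex=[[x,y,t],[x+3,y,t],[x,y+3,t],[x,y,t+8]],xatol=.05,fatol=1e-4))
        print(ns,b.x[:2],"theta",b.x[2]/50,cost(ns[0],[b.x[0],b.x[1],b.x[2]/50,0]))
E
python3 fit3.py
```

```text
('top',) [571.33502519 -93.70557164] theta 0.08819089366248292 (np.float64(0.07909994215827977), np.float64(0.29172334304824266))
('top',) [573.3521838  -92.79019856] theta 0.008555836193105853 (np.float64(0.08316624766907192), np.float64(0.24266103247988854))
('top',) [573.71120415 -93.69297181] theta -0.06103254274689494 (np.float64(0.09830321689150838), np.float64(0.20278039969427603))
('scene',) [567.4034105 -92.2884051] theta 0.0958203445481406 (np.float64(0.03161042769327498), np.float64(0.3999811103608549))
('scene',) [567.40458632 -92.35159004] theta 0.12666309125952854 (np.float64(0.03172908459154897), np.float64(0.39648197128981894))
('scene',) [569.76931213 -93.88261807] theta 0.6764532749681414 (np.float64(0.04908886806050512), np.float64(0.7790547769880859))
```

```bash
cat >> h.py <<'E'
import json,os
def load():
    if not os.path.exists("cmd.json"): 
        return np.array([191.155,-595.033,222.675]),R.from_rotvec([3.1035,.486,0])
    d=json.load(open("cmd.json"));return np.array(d["p"]),R.from_rotvec(d["r"])
def store(p,r): json.dump(dict(p=list(p),r=list(r.as_rotvec())),open("cmd.json","w"))
def sim(rows):
    p,r=load()
    for w in rows:
        p=p+r.apply(np.array(w[3:6])*1000); r=r*R.from_rotvec(np.radians(w[:3]))
    return p,r
def applied(rows):
    p,r=sim(rows);store(p,r);s=monitor.observe();print("cmd",p.round(2),r.as_rotvec().round(3));return st()
def tool(yaw_y,tilt=0):
    # y_tool horizontal at world angle yaw_y(deg), z down; then tilt(rad) about world y (+: tool top leans to +x)
    a=np.radians(yaw_y);y=np.array([np.cos(a),np.sin(a),0]);z=np.array([0,0,-1.]);x=np.cross(y,z)
    return R.from_rotvec([0,tilt,0])*R.from_matrix(np.stack([x,y,z],1))
def plan(P,T,n,dec=4):
    p,r=load();rv=np.degrees((r.inv()*T).as_rotvec())/n;out=[];P=np.array(P,float);p0=p.copy()
    rv=np.round(rv,2)
    for i in range(n):
        d=r.inv().apply(p0+(P-p0)*(i+1)/n-p)/1000;d=np.round(d,dec)
        out.append([*rv.tolist(),*d.tolist()]);p=p+r.apply(d*1000);r=r*R.from_rotvec(np.radians(rv))
    print("end",p.round(2),"err deg",np.degrees((r.inv()*T).magnitude()).round(3),"step",np.linalg.norm(np.array(out)[0,3:])*1000,np.linalg.norm(rv))
    for o in out: print(o)
    return out
E
python3 -c "
from h import *
plan([459,189,70],tool(9.9),15,3)"
```

```text
end [459.23 189.35  70.48] err deg 0.052 step 55.90169943749474 5.47
[0.0, 0.0, -5.47, 0.033, -0.044, 0.01]
[0.0, 0.0, -5.47, 0.037, -0.041, 0.01]
[0.0, 0.0, -5.47, 0.041, -0.038, 0.01]
[0.0, 0.0, -5.47, 0.044, -0.033, 0.011]
[0.0, 0.0, -5.47, 0.047, -0.029, 0.01]
[0.0, 0.0, -5.47, 0.05, -0.024, 0.01]
[0.0, 0.0, -5.47, 0.051, -0.019, 0.01]
[0.0, 0.0, -5.47, 0.054, -0.014, 0.01]
[0.0, 0.0, -5.47, 0.054, -0.01, 0.01]
[0.0, 0.0, -5.47, 0.055, -0.004, 0.011]
[0.0, 0.0, -5.47, 0.056, 0.002, 0.01]
[0.0, 0.0, -5.47, 0.054, 0.006, 0.01]
[0.0, 0.0, -5.47, 0.054, 0.012, 0.01]
[0.0, 0.0, -5.47, 0.053, 0.017, 0.01]
[0.0, 0.0, -5.47, 0.051, 0.022, 0.01]
```

Request:
{"api": "carry_out", "payload": {
  "series": [
    [[0,0,-5.47,0.033,-0.044,0,0.4],[0,0,-5.47,0.037,-0.041,0,0.4],[0,0,-5.47,0.041,-0.038,0,0.4],[0,0,-5.47,0.044,-0.033,0,0.4],[0,0,-5.47,0.047,-0.029,0,0.4],[0,0,-5.47,0.05,-0.024,0,0.4],[0,0,-5.47,0.051,-0.019,0,0.4],[0,0,-5.47,0.054,-0.014,0.01,0.4],[0,0,-5.47,0.054,-0.01,0.02,0.4],[0,0,-5.47,0.055,-0.004,0.02,0.4],[0,0,-5.47,0.056,0.002,0.02,0.4],[0,0,-5.47,0.054,0.006,0.02,0.4],[0,0,-5.47,0.054,0.012,0.02,0.4],[0,0,-5.47,0.053,0.017,0.02,0.4],[0,0,-5.47,0.051,0.022,0.022,0.4],[0,0,0,0,0,0,0.4]]
  ]
}}

```text
clock: 3.4
ee_pos: [459.8, 192.4, 69.4]
orientation: [-2.016, -2.409, 0.0]
contact_force: [-1.1, -0.5, 0.1]
grip_width: 0.303
```

Run:
```python
from h import *
rows=[[0,0,-5.47,a,b,c,.4] for a,b,c in [(0.033,-0.044,0),(0.037,-0.041,0),(0.041,-0.038,0),(0.044,-0.033,0),(0.047,-0.029,0),(0.05,-0.024,0),(0.051,-0.019,0),(0.054,-0.014,.01),(0.054,-0.01,.02),(0.055,-0.004,.02),(0.056,0.002,.02),(0.054,0.006,.02),(0.054,0.012,.02),(0.053,0.017,.02),(0.051,0.022,.022)]]
applied(rows)
for n in("top","scene"):save("k1"+n,cams.snapshot(n))
```

```text
cmd [459.23 189.35  70.48] [ 2.022  2.404 -0.   ]
{'clock': 3.4, 'ee_pos': [459.83, 192.386, 69.361], 'orientation': [-2.016, -2.409, 0.0], 'contact_force': [-1.122, -0.521, 0.08], 'ft_torque': [-0.07, -0.126, 0.018], 'grip_width': 0.303, 'qpos': [0.372, 0.487, 1.997, 0.0, 0.658, 0.195]}
```

Request:
{"api": "carry_out", "payload": {
  "series": [
    [[0,0,0,0,0,0.03,0.4],[0,0,0,0,0,0,0.4]]
  ]
}}

```text
clock: 3.75
ee_pos: [457.6, 187.7, 40.1]
orientation: [-2.024, -2.401, 0.005]
contact_force: [-0.2, 0.3, -0.3]
grip_width: 0.295
```

Run:
```python
from h import *
applied([[0,0,0,0,0,.03,.4]])
a=cams.snapshot("top");b=cams.snapshot("scene");st()
c=lambda im,n:cv2.resize(im[slice(*(lambda v:(v-35,v+35))(int(proj(n,[459,189,20])[1]))),slice(*(lambda v:(v-35,v+35))(int(proj(n,[459,189,20])[0])))],(390,390),interpolation=cv2.INTER_CUBIC)
save("k2",np.hstack([c(a,"top"),c(b,"scene")]))
```

```text
cmd [459.23 189.34  40.48] [ 2.022  2.404 -0.   ]
{'clock': 3.75, 'ee_pos': [457.626, 187.682, 40.117], 'orientation': [-2.024, -2.401, 0.005], 'contact_force': [-0.222, 0.343, -0.317], 'ft_torque': [-0.059, -0.096, -0.016], 'grip_width': 0.295, 'qpos': [0.365, 0.54, 2.01, -0.0, 0.595, 0.195]}
{'clock': 3.85, 'ee_pos': [459.036, 188.443, 41.423], 'orientation': [-2.024, -2.402, 0.0], 'contact_force': [0.466, 0.813, 0.462], 'ft_torque': [-0.02, -0.072, -0.019], 'grip_width': 0.299, 'qpos': [0.366, 0.538, 2.009, -0.0, 0.596, 0.195]}
```

View pics/k2.png

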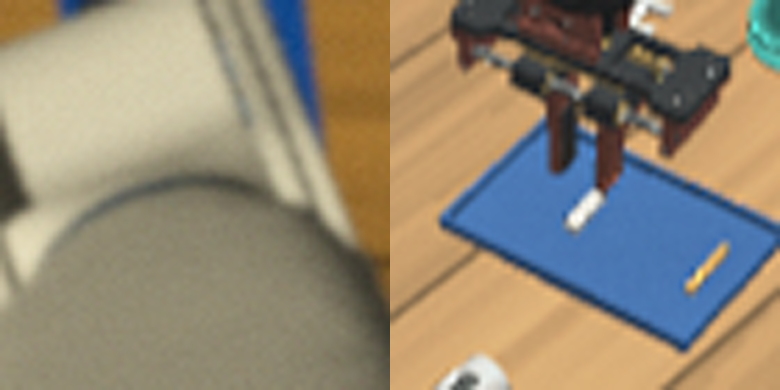

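Run:
```python
from h import *
print(ray("scene",284.15-.5,197.4-.5,10))
n="scene";u,v=map(int,proj(n,[459,189,20]));print(ray(n,u-35+196/390*70-.5,v-35+210/390*70-.5,10),ray("top",247.4-.5,252.7-.5,10))
```

```text
[456.07886437 190.39904396  10.        ]
[457.2143167  189.27607333  10.        ] [459.58201345 188.88549875  10.        ]
```

Request:
{"api": "carry_out", "payload": {
  "series": [
    [[0,0,0,0,0,0.016,0.4],[0,0,0,0,0,0.016,0.4],[0,0,0,0,0,0,0.4],[0,0,0,0,0,0,1],[0,0,0,0,0,0,1],[0,0,0,0,0,0,1],[0,0,0,0,0,0,1]]
  ],
  "grip_force": 15
}}

```text
clock: 4.72
ee_pos: [459.3, 189.5, 8.9]
orientation: [2.022, 2.404, 0.001]
contact_force: [0.2, -0.3, -0.5]
grip_width: 0.107
```

Run:
```python
from h import *
applied([[0,0,0,0,0,.032,.4]])
```

```text
cmd [459.23 189.33   8.48] [ 2.022  2.404 -0.   ]
{'clock': 4.725, 'ee_pos': [459.26, 189.49, 8.888], 'orientation': [2.022, 2.404, 0.001], 'contact_force': [0.183, -0.263, -0.496], 'ft_torque': [-0.042, -0.104, -0.06], 'grip_width': 0.107, 'qpos': [0.367, 0.602, 2.011, 0.0, 0.528, 0.195]}
```

Run:
```python
from h import *
p,r=load();store([p[0],p[1],p[2]+40],r)
T=R.from_rotvec([-np.radians(15),0,0])*tool(0)
plan([571.5,-66,160],T,7,3)
```

```text
end [571.29 -66.13 159.56] err deg 0.045 step 43.324358044868944 2.5635912310662947
[0.18, -2.14, 1.4, -0.039, 0.01, -0.016]
[0.18, -2.14, 1.4, -0.039, 0.01, -0.014]
[0.18, -2.14, 1.4, -0.039, 0.011, -0.014]
[0.18, -2.14, 1.4, -0.039, 0.013, -0.011]
[0.18, -2.14, 1.4, -0.04, 0.013, -0.01]
[0.18, -2.14, 1.4, -0.039, 0.014, -0.009]
[0.18, -2.14, 1.4, -0.04, 0.015, -0.007]
```

Request:
{"api": "carry_out", "payload": {
  "series": [
    [[0,0,0,0,0,-0.01,1],[0,0,0,0,0,-0.03,1]]
  ]
}}

```text
clock: 4.97
ee_pos: [458.2, 189.1, 48.6]
orientation: [-2.022, -2.403, 0.004]
contact_force: [-0.3, -0.0, -0.4]
grip_width: 0.109
```

Request:
{"api": "carry_out", "payload": {
  "series": [
    [[0.18,-2.14,1.4,-0.039,0.01,-0.016,1],[0.18,-2.14,1.4,-0.039,0.01,-0.014,1],[0.18,-2.14,1.4,-0.039,0.011,-0.014,1],[0.18,-2.14,1.4,-0.039,0.013,-0.011,1],[0.18,-2.14,1.4,-0.04,0.013,-0.01,1],[0.18,-2.14,1.4,-0.039,0.014,-0.009,1],[0.18,-2.14,1.4,-0.04,0.015,-0.007,1],[0,0,0,0,0,0,1]]
  ]
}}

```text
clock: 5.98
ee_pos: [572.7, -67.6, 161.5]
orientation: [2.083, 2.077, -0.271]
contact_force: [0.5, 0.6, -0.5]
grip_width: 0.109
```

Run:
```python
from h import *
rows=[[0.18,-2.14,1.4,a,b,c,1] for a,b,c in[(-.039,.01,-.016),(-.039,.01,-.014),(-.039,.011,-.014),(-.039,.013,-.011),(-.04,.013,-.01),(-.039,.014,-.009),(-.04,.015,-.007)]]
applied(rows)
im=[cams.snapshot("scene").astype(float) for _ in range(4)];st()
t=cams.snapshot("top")
im=np.mean(im,0);np.save("avg_s2.npy",im)
def crop(im,n,P,r=27):
    u,v=proj(n,P);x0=int(u-r);y0=int(v-r);print(n,x0,y0)
    return cv2.resize(np.clip(im[y0:y0+2*r,x0:x0+2*r],0,255).astype(np.uint8),(540,540),interpolation=cv2.INTER_CUBIC)
save("h1",crop(im,"scene",[571,-66,130]));save("h1t",crop(t,"top",[571,-66,130]))
p,r=load()
for d in([10.,0],[-10.,0],[0,20],[0,-20]):
    q=p+r.apply([d[1],d[0]/2,-3.5]);print(d,np.round(proj("scene",q),2))
```

```text
cmd [571.29 -66.13 159.56] [ 2.081  2.081 -0.274]
{'clock': 5.975, 'ee_pos': [572.705, -67.598, 161.496], 'orientation': [2.083, 2.077, -0.271], 'contact_force': [0.467, 0.612, -0.485], 'ft_torque': [0.088, -0.098, -0.02], 'grip_width': 0.109, 'qpos': [0.001, 0.439, 1.801, -0.331, 0.926, 0.207]}
{'clock': 6.175, 'ee_pos': [570.259, -65.298, 159.306], 'orientation': [2.081, 2.083, -0.274], 'contact_force': [0.385, 0.083, -0.965], 'ft_torque': [0.065, -0.123, 0.016], 'grip_width': 0.113, 'qpos': [0.005, 0.441, 1.805, -0.33, 0.925, 0.208]}
scene 231 201
top 311 178
[10.0, 0] [260.07 221.93]
[-10.0, 0] [257.79 220.37]
[0, 20] [263.09 218.97]
[0, -20] [254.69 223.36]
```

View pics/h1.png

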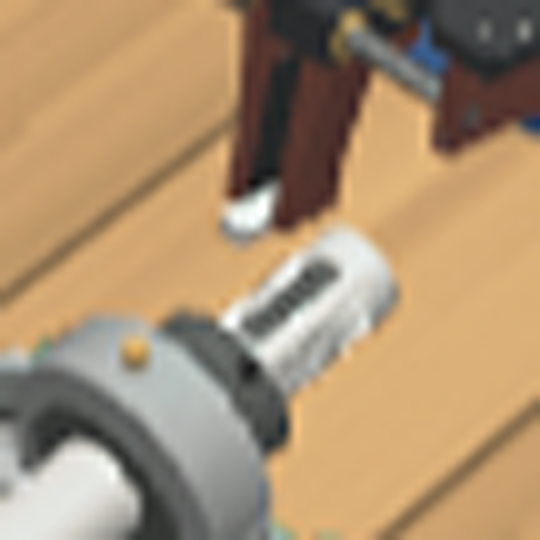

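View pics/h1t.png

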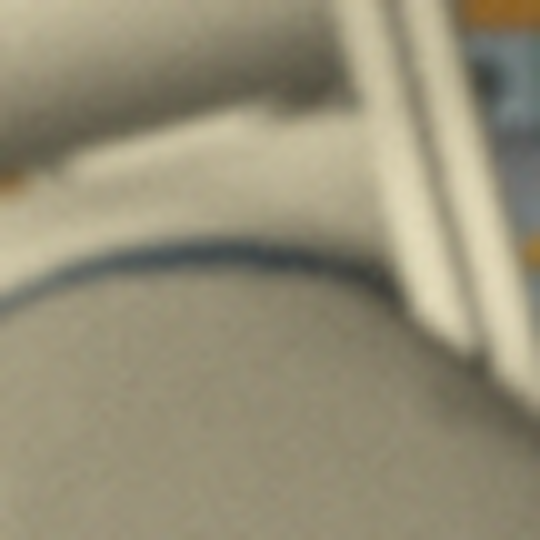

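Run:
```python
from h import *
p,r=load()
# render key visible part: points hull
pts=[p+r.apply([a,b,c]) for a in(-20,-10) for b in(-5,5) for c in(-3.5,4.5)]
print(np.round([proj("scene",q) for q in pts],1).tolist())
im=np.load("avg_s2.npy")
sub=im[215:230,248:266]; 
sat=sub.max(-1)-sub.min(-1)
print(np.round(sub.min(-1)).astype(int))
for v,z in((230.3,115.5),(230.3,112)):print(ray("scene",259.5,v,z))
```

```text
[[253.5, 222.6], [253.1, 224.6], [255.8, 224.2], [255.4, 226.2], [255.7, 221.5], [255.3, 223.5], [258.0, 223.0], [257.6, 225.0]]
[[106 100  82  78  98 114  68  48  45  39  36  43  48  49  44  44  42  52]
 [ 96  79  79 101 116 120  60  48  41  37  37  45  47  46  45  43  41  78]
 [ 78  86 105 114 116 112  50  46  40  36  36  44  49  44  45  44  39 100]
 [ 93 109 115 114 116 102  49  46  36  32  36  44  47  45  46  44  39 110]
 [113 114 114 114 116  92  45  38  27  84 108  52  46  46  45  45  48 119]
 [114 114 114 114 115  88  40  84 139 208 136  52  45  46  45  44  58 122]
 [114 114 114 114 114 145 168 200 224 250 107  45  45  45  44  55  79 123]
 [114 116 116 113 110 167 238 240 246 227  78  42  43  52  58  97 110 121]
 [115 116 113 112 104 135 205 219 223 154  68  42  59  96 100 128 151 160]
 [114 113 112 112 106 123 134 148 122 128 104  88 100 121 132 170 200 215]
 [113 111 113 112 114 113 131 125 120 117 120 119 119 145 178 216 224 227]
 [112 113 114 115 116 117 112 118 116 118 119 111 186 192 184 194 221 230]
 [112 114 114 116 117 118 117 118 118 120 117 185 239 167 122 120 166 223]
 [114 115 116 116 117 118 117 118 119 109 186 239 209  84  92  92 115 222]
 [116 116 116 117 117 118 118 119 112 163 221 196 102  94  92 132 194 228]]
[569.97451565 -62.26520758 115.5       ]
[567.81141728 -60.05312437 112.        ]
```

Request:
{"api": "carry_out", "payload": {
  "series": [
    [[0,0,0,0.004,0.0006,0.015,1],[0,0,0,0.0042,0.0006,0.0154,1],[0,0,0,0,0,0,1],[0,0,0,0,0,0,1]]
  ]
}}

```text
clock: 6.72
ee_pos: [572.3, -66.0, 127.8]
orientation: [2.081, 2.082, -0.275]
contact_force: [0.8, 0.4, 0.2]
grip_width: 0.107
```

```bash
cat > a.py <<'E'
import sys,json
from h import *
p,r=sim(json.loads(sys.argv[1]));store(p,r);print("cmd",p.round(2),r.as_rotvec().round(3));s=monitor.observe();print(s["clock"],np.round(s["ee_pos"],2),np.round(s["contact_force"],2),np.round(s["ft_torque"],3),s["grip_width"])
E
python3 a.py "[[0,0,0,0.0082,0.0012,0.0304]]"
```

```text
cmd [572.51 -66.1  128.08] [ 2.081  2.081 -0.274]
6.725 [572.34 -65.95 127.78] [0.79 0.37 0.21] [ 0.11  -0.061  0.003] 0.10730078669830741
```

Request:
{"api": "carry_out", "payload": {
  "series": [
    [[0,0,0,0.0003,0,0.001,1],[0,0,0,0.0003,0,0.001,1],[0,0,0,0,0,0,1]]
  ]
}}

```text
clock: 7.1
ee_pos: [572.5, -66.0, 126.3]
orientation: [2.081, 2.081, -0.273]
contact_force: [-0.2, 0.2, -0.4]
grip_width: 0.112
```

Request:
{"api": "carry_out", "payload": {
  "series": [
    [[0,0,0,0.0002,0,0.0005,1],[0,0,0,0,0,0,1]]
  ]
}}

```text
clock: 7.35
ee_pos: [572.5, -65.9, 125.6]
orientation: [2.081, 2.081, -0.274]
contact_force: [0.1, -0.1, -0.4]
grip_width: 0.109
```

Request:
{"api": "carry_out", "payload": {
  "series": [
    [[0,0,0,0.0001,0,0.0005,1],[0,0,0,0,0,0,1]]
  ]
}}

```text
clock: 7.6
ee_pos: [572.4, -65.9, 125.0]
orientation: [2.081, 2.081, -0.274]
contact_force: [0.3, -0.8, -0.5]
grip_width: 0.104
```

Request:
{"api": "carry_out", "payload": {
  "series": [
    [[0,0,0,0.0001,0,0.0005,1],[0,0,0,0,0,0,1]]
  ]
}}

```text
clock: 7.85
ee_pos: [572.4, -65.9, 124.5]
orientation: [2.081, 2.081, -0.274]
contact_force: [0.2, -0.2, -0.6]
grip_width: 0.11
```

Request:
{"api": "carry_out", "payload": {
  "series": [
    [[0,0,0,0.0002,0,0.0005,1],[0,0,0,0,0,0,1]]
  ]
}}

```text
clock: 8.1
ee_pos: [572.4, -65.9, 124.0]
orientation: [2.081, 2.081, -0.274]
contact_force: [-0.3, 1.4, -0.1]
grip_width: 0.112
```

Request:
{"api": "carry_out", "payload": {
  "series": [
    [[0,0,0,0.0001,0,0.0005,1],[0,0,0,0,0,0,1]]
  ]
}}

```text
clock: 8.35
ee_pos: [572.4, -65.9, 123.5]
orientation: [2.081, 2.081, -0.274]
contact_force: [-0.9, -0.5, 0.1]
grip_width: 0.107
```

Request:
{"api": "carry_out", "payload": {
  "series": [
    [[0,0,0,0.0001,0,0.0005,1],[0,0,0,0,0,0,1]]
  ]
}}

```text
clock: 8.6
ee_pos: [572.4, -66.0, 123.0]
orientation: [2.081, 2.081, -0.274]
contact_force: [0.0, -0.3, -0.8]
grip_width: 0.11
```

Request:
{"api": "carry_out", "payload": {
  "series": [
    [[0,0,0,0.0002,0,0.0005,1],[0,0,0,0,0,0,1]]
  ]
}}

```text
clock: 8.85
ee_pos: [572.4, -65.9, 122.4]
orientation: [2.081, 2.081, -0.274]
contact_force: [-0.5, 0.7, -0.3]
grip_width: 0.111
```

Request:
{"api": "carry_out", "payload": {
  "series": [
    [[0,0,0,0.0001,0,0.0005,1],[0,0,0,0,0,0,1]]
  ]
}}

```text
clock: 9.1
ee_pos: [572.4, -65.9, 121.9]
orientation: [2.081, 2.081, -0.274]
contact_force: [0.5, -0.7, -1.0]
grip_width: 0.114
```

Request:
{"api": "carry_out", "payload": {
  "series": [
    [[0,0,0,0.0001,0,0.0005,1],[0,0,0,0,0,0,1]]
  ]
}}

```text
clock: 9.35
ee_pos: [572.4, -66.0, 121.4]
orientation: [2.081, 2.081, -0.274]
contact_force: [-0.4, -0.6, 0.1]
grip_width: 0.113
```

```bash
python3 a.py "[[0,0,0,0.0006,0,0.002],[0,0,0,0.0002,0,0.0005],[0,0,0,0.0001,0,0.0005],[0,0,0,0.0001,0,0.0005],[0,0,0,0.0002,0,0.0005],[0,0,0,0.0001,0,0.0005],[0,0,0,0.0001,0,0.0005],[0,0,0,0.0002,0,0.0005],[0,0,0,0.0001,0,0.0005],[0,0,0,0.0001,0,0.0005]]"
cat > pic.py <<'E'
import sys
from h import *
nm=sys.argv[1];n=sys.argv[2];P=[float(a) for a in sys.argv[3:6]];r=int(sys.argv[6]);k=int(sys.argv[7])if len(sys.argv)>7 else 3
im=np.mean([cams.snapshot(n).astype(float) for _ in range(k)],0);np.save(nm+".npy",im)
u,v=proj(n,P);x0=int(u-r);y0=int(v-r);print(n,"org",x0,y0,"scale",600/(2*r))
save(nm,cv2.resize(np.clip(im[y0:y0+2*r,x0:x0+2*r],0,255).astype(np.uint8),(600,600),interpolation=cv2.INTER_CUBIC))
E
python3 pic.py d1 scene 571 -66 115 20
```

```text
cmd [572.52 -66.04 121.33] [ 2.081  2.081 -0.274]
9.35 [572.43 -65.98 121.44] [-0.44 -0.57  0.11] [ 0.116 -0.084  0.002] 0.11269996556512905
scene org 238 211 scale 15.0
```

View pics/d1.png

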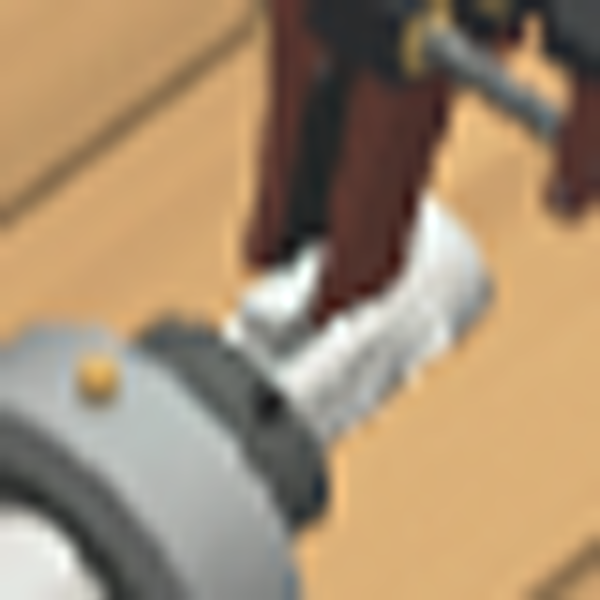

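Request:
{"api": "carry_out", "payload": {
  "series": [
    [[0,0,0,0.0001,0,0.0005,1],[0,0,0,0,0,0,1]]
  ]
}}

```text
clock: 9.75
ee_pos: [572.5, -66.0, 120.9]
orientation: [2.081, 2.081, -0.274]
contact_force: [0.4, -0.3, -1.0]
grip_width: 0.108
```

Request:
{"api": "carry_out", "payload": {
  "series": [
    [[0,0,0,0.0002,0,0.0005,1],[0,0,0,0,0,0,1]]
  ]
}}

```text
clock: 10.0
ee_pos: [572.5, -65.9, 120.4]
orientation: [2.081, 2.081, -0.274]
contact_force: [0.0, -0.2, -1.0]
grip_width: 0.105
```

Request:
{"api": "carry_out", "payload": {
  "series": [
    [[0,0,0,0.0001,0,0.0005,1],[0,0,0,0,0,0,1]]
  ]
}}

```text
clock: 10.25
ee_pos: [572.5, -66.0, 119.9]
orientation: [2.081, 2.081, -0.274]
contact_force: [0.1, -1.1, -0.5]
grip_width: 0.109
```

Request:
{"api": "carry_out", "payload": {
  "series": [
    [[0,0,0,0.0001,0,0.0005,1],[0,0,0,0,0,0,1]]
  ]
}}

```text
clock: 10.5
ee_pos: [572.5, -66.0, 119.6]
orientation: [2.081, 2.081, -0.274]
contact_force: [-0.4, 1.0, 3.3]
grip_width: 0.114
```

Request:
{"api": "carry_out", "payload": {
  "series": [
    [[0,0,0,-0.0002,0,-0.0006,1],[0,0,0,0,0.0006,0,1],[0,0,0,0,0.0006,0,1],[0,0,0,0,0,0,1]]
  ]
}}

```text
clock: 11.0
ee_pos: [573.4, -66.0, 119.9]
orientation: [2.082, 2.082, -0.274]
contact_force: [-1.5, -0.2, -1.3]
grip_width: 0.109
```

Request:
{"api": "carry_out", "payload": {
  "series": [
    [[0,0,0,0,-0.0006,0,1],[0,0,0,0,-0.0006,0,1],[0,0,0,0,-0.0006,0,1],[0,0,0,0,0,0,1]]
  ]
}}

```text
clock: 11.5
ee_pos: [572.3, -66.0, 120.2]
orientation: [2.081, 2.081, -0.272]
contact_force: [1.9, -0.3, -0.1]
grip_width: 0.11
```

Sideways nudges of the tilted key meet light resistance at about x=572.3 and x=573.4, so its nose is in the slot. Next I slide it towards the outer end wall.

Request:
{"api": "carry_out", "payload": {
  "series": [
    [[0,0,0,0,0.0009,0,1],[0,0,0,0.001,0,-0.0003,1],[0,0,0,0.001,0,-0.0003,1],[0,0,0,0,0,0,1]]
  ]
}}

```text
clock: 12.0
ee_pos: [572.6, -63.8, 120.0]
orientation: [2.081, 2.082, -0.274]
contact_force: [-0.3, 0.3, 0.2]
grip_width: 0.108
```

Request:
{"api": "carry_out", "payload": {
  "series": [
    [[0,0,0,0.001,0,-0.0002,1],[0,0,0,0,0,0,1]]
  ]
}}

```text
clock: 12.25
ee_pos: [572.7, -62.9, 120.0]
orientation: [2.081, 2.081, -0.274]
contact_force: [-0.3, -0.2, 0.7]
grip_width: 0.112
```

Request:
{"api": "carry_out", "payload": {
  "series": [
    [[0,0,0,0.001,0,-0.0003,1],[0,0,0,0,0,0,1]]
  ]
}}

```text
clock: 12.5
ee_pos: [572.8, -61.8, 120.1]
orientation: [2.081, 2.081, -0.274]
contact_force: [-0.1, -0.3, -1.0]
grip_width: 0.108
```

Request:
{"api": "carry_out", "payload": {
  "series": [
    [[0,0,0,0.001,0,-0.0003,1],[0,0,0,0,0,0,1]]
  ]
}}

```text
clock: 12.75
ee_pos: [572.7, -60.8, 120.1]
orientation: [2.081, 2.081, -0.274]
contact_force: [-0.4, -0.2, -0.5]
grip_width: 0.107
```

Request:
{"api": "carry_out", "payload": {
  "series": [
    [[0,0,0,0.001,0,-0.0002,1],[0,0,0,0,0,0,1]]
  ]
}}

```text
clock: 13.0
ee_pos: [572.7, -60.2, 120.1]
orientation: [2.081, 2.081, -0.274]
contact_force: [-0.5, -3.4, 0.3]
grip_width: 0.11
```

Request:
{"api": "carry_out", "payload": {
  "series": [
    [[0,0,0,0.001,0,-0.0003,1],[0,0,0,0,0,0,1]]
  ]
}}

```text
clock: 13.25
ee_pos: [572.7, -59.9, 120.2]
orientation: [2.08, 2.081, -0.276]
contact_force: [1.1, -7.9, -0.3]
grip_width: 0.108
```

```bash
python3 a.py "[[0,0,0,0.0005,0,0.002],[0,0,0,-0.0002,0,-0.0006],[0,0,0,0,0.0003,0],[0,0,0,0.007,0,-0.0019]]"
python3 - <<'E'
from h import *
p,r=load();c=np.array([20,0,4.5]);print("corner",p+r.apply(c))
W=np.array([572.8,-43.2,111.2]);out=[]
for a in(15,12,9,6,3,0):
    T=R.from_rotvec([-np.radians(a),0,0])*tool(0);P=W-T.apply(c)
    d=np.round(r.inv().apply(P-p)/1000,4);rv=np.round(np.degrees((r.inv()*T).as_rotvec()),2)
    out.append([*rv.tolist(),*d.tolist(),1]);p=p+r.apply(d*1000);r=r*R.from_rotvec(np.radians(rv))
print(p,r.as_rotvec())
for o in out:print(o)
E
```

```text
cmd [572.82 -58.87 119.92] [ 2.081  2.081 -0.274]
13.25 [572.7 -59.9 120.2] [ 1.05 -7.93 -0.31] [-1.363 -0.084  0.032] 0.10816057127816515
corner [572.82313086 -40.71614241 110.39083807]
[572.81645253 -63.24625327 115.73315314] [2.22143338e+00 2.22141993e+00 4.44287613e-05]
[0.03, 0.03, -0.01, -0.0026, -0.0, -0.0001, 1]
[0.0, 3.0, -0.0, -0.0002, -0.0, 0.001, 1]
[0.0, 3.0, -0.0, -0.0002, -0.0, 0.0011, 1]
[0.0, 3.0, -0.0, -0.0002, -0.0, 0.001, 1]
[0.0, 3.0, -0.0, -0.0002, -0.0, 0.0011, 1]
[0.0, 3.0, -0.0, -0.0003, -0.0, 0.001, 1]
```

Request:
{"api": "carry_out", "payload": {
  "series": [
    [[0,0,0,-0.0026,0,-0.0001,1],[0,3,0,-0.0002,0,0.001,1],[0,3,0,-0.0002,0,0.0011,1],[0,0,0,0,0,0,1]]
  ]
}}

```text
clock: 13.75
ee_pos: [572.8, -62.6, 119.0]
orientation: [2.141, 2.138, -0.167]
contact_force: [-1.1, 0.1, -0.7]
grip_width: 0.109
```

Request:
{"api": "carry_out", "payload": {
  "series": [
    [[0,3,0,-0.0002,0,0.001,1],[0,0,0,0,0,0,1]]
  ]
}}

```text
clock: 14.0
ee_pos: [572.7, -62.7, 118.0]
orientation: [2.168, 2.166, -0.114]
contact_force: [-1.2, 0.6, -0.3]
grip_width: 0.112
```

Request:
{"api": "carry_out", "payload": {
  "series": [
    [[0,3,0,-0.0002,0,0.0011,1],[0,0,0,0,0,0,1]]
  ]
}}

```text
clock: 14.25
ee_pos: [572.7, -63.0, 116.8]
orientation: [2.195, 2.193, -0.059]
contact_force: [0.7, 1.7, -1.2]
grip_width: 0.112
```

Request:
{"api": "carry_out", "payload": {
  "series": [
    [[0,1.5,0,-0.0001,0,0.0005,1],[0,0,0,0,0,0,1]]
  ]
}}

```text
clock: 14.5
ee_pos: [572.7, -62.9, 116.3]
orientation: [2.207, 2.207, -0.03]
contact_force: [0.8, 0.4, -0.2]
grip_width: 0.108
```

Request:
{"api": "carry_out", "payload": {
  "series": [
    [[0,1.5,0,-0.0002,0,0.0005,1],[0,0,0,0,0,0,1]]
  ]
}}

```text
clock: 14.75
ee_pos: [572.7, -63.1, 115.8]
orientation: [2.221, 2.22, -0.001]
contact_force: [1.0, 0.5, 0.6]
grip_width: 0.109
```

Request:
{"api": "carry_out", "payload": {
  "series": [
    [[0,0,0,0,0,0.0004,1],[0,0,0,0,0,0,1]]
  ]
}}

```text
clock: 15.0
ee_pos: [572.8, -63.1, 115.6]
orientation: [2.22, 2.221, -0.0]
contact_force: [-1.0, -0.9, 1.7]
grip_width: 0.109
```

```bash
python3 a.py "[[0,0,0,-0.0026,0,-0.0001],[0,3,0,-0.0002,0,0.001],[0,3,0,-0.0002,0,0.0011],[0,3,0,-0.0002,0,0.001],[0,3,0,-0.0002,0,0.0011],[0,1.5,0,-0.0001,0,0.0005],[0,1.5,0,-0.0002,0,0.0005],[0,0,0,0,0,0.0004]]"; python3 pic.py d2 scene 571 -66 115 20
```

```text
cmd [572.82 -63.24 115.33] [2.221 2.221 0.   ]
15.0 [572.78 -63.07 115.62] [-1.03 -0.89  1.7 ] [-0.144  0.09   0.029] 0.10937697895219338
scene org 238 211 scale 15.0
```

View pics/d2.png

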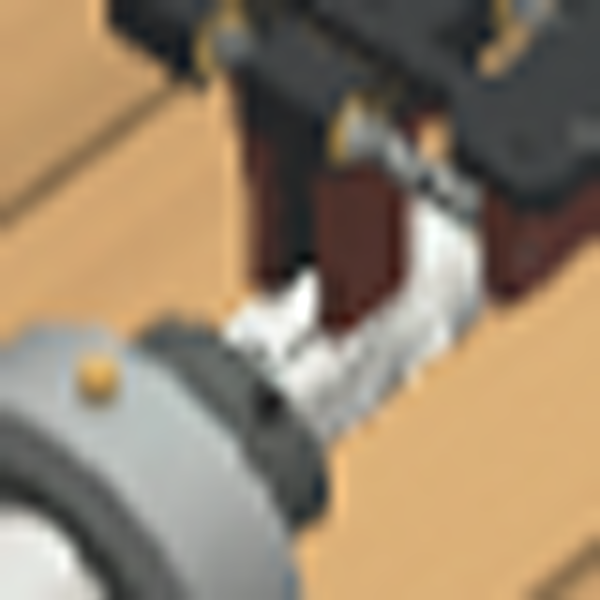

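Request:
{"api": "carry_out", "payload": {
  "series": [
    [[0,0,0,0,0,0.0004,1],[0,0,0,0,0,0,1]]
  ]
}}

```text
clock: 15.4
ee_pos: [572.8, -63.1, 115.5]
orientation: [2.221, 2.221, 0.001]
contact_force: [-1.9, 0.3, 6.3]
grip_width: 0.111
```

Request:
{"api": "carry_out", "payload": {
  "series": [
    [[0,0,0,0.0007,0,-0.0003,1],[0,0,0,0.0007,0,0,1],[0,0,0,0,0,0,1]]
  ]
}}

```text
clock: 15.78
ee_pos: [573.1, -61.9, 115.6]
orientation: [2.22, 2.221, 0.001]
contact_force: [0.6, -1.7, 4.3]
grip_width: 0.11
```

Request:
{"api": "carry_out", "payload": {
  "series": [
    [[0,0,0,-0.0008,0,0,1],[0,0,0,-0.0008,0,0,1],[0,0,0,-0.0005,0,0,1],[0,0,0,0,0,0,1]]
  ]
}}

```text
clock: 16.27
ee_pos: [573.0, -63.4, 115.5]
orientation: [2.221, 2.221, 0.002]
contact_force: [0.5, 2.1, 5.3]
grip_width: 0.112
```

Request:
{"api": "carry_out", "payload": {
  "series": [
    [[0,0,0,0.0012,0,-0.0005,1],[0,0,0,0,0,0,0.6],[0,0,0,0,0,0,0.6],[0,0,0,0,0,0,0.6],[0,0,0,0,0,-0.02,0.6],[0,0,0,0.05,0,-0.05,0.6],[0,0,0,0.05,0,-0.03,0.6],[0,0,0,0.03,0,0,0.6]]
  ]
}}

```text
clock: 17.27
ee_pos: [574.1, 63.5, 212.9]
orientation: [2.218, 2.22, 0.007]
contact_force: [0.3, -0.3, -0.5]
grip_width: 0.199
```

```bash
python3 a.py "[[0,0,0,0,0,0.0004],[0,0,0,0.0014,0,-0.0003],[0,0,0,-0.0021,0,0],[0,0,0,0.0012,0,-0.0005],[0,0,0,0,0,-0.02],[0,0,0,.13,0,-.08]]"; python3 pic.py d3 scene 571 -66 115 20; python3 pic.py d3t top 571 -66 115 20
```

```text
scene org 238 211 scale 15.0
top org 317 186 scale 15.0Traceback (most recent call last):
  File "a.py", line 3, in <module>
    p,r=sim(json.loads(sys.argv[1]));store(p,r);print("cmd",p.round(2),r.as_rotvec().round(3));s=monitor.observe();print(s["clock"],np.round(s["ee_pos"],2),np.round(s["contact_force"],2),np.round(s["ft_torque"],3),s["grip_width"])
            ~~~~~~~~~~^^^^^^^^^^^^^
    return _default_decoder.decode(s)
           ~~~~~~~~~~~~~~~~~~~~~~~^^^
    obj, end = self.raw_decode(s, idx=_w(s, 0).end())
               ~~~~~~~~~~~~~~~^^^^^^^^^^^^^^^^^^^^^^^
    raise JSONDecodeError("Expecting value", s, err.value) from None
json.decoder.JSONDecodeError: Expecting value: line 1 column 116 (char 115)
```

View pics/d3.png

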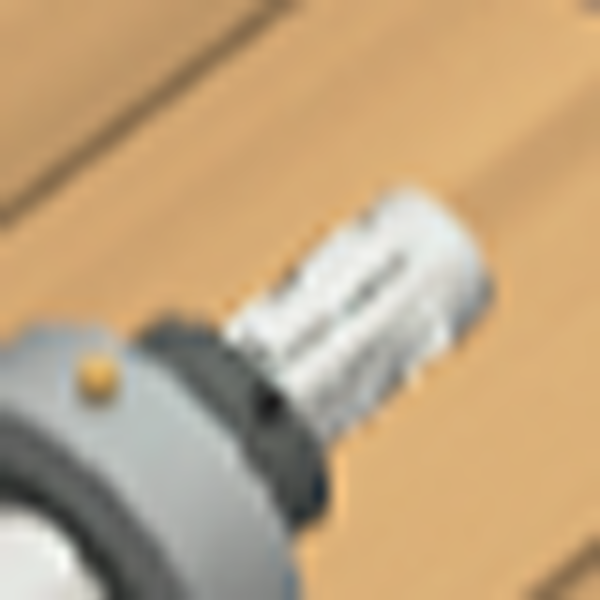

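View pics/d3t.png

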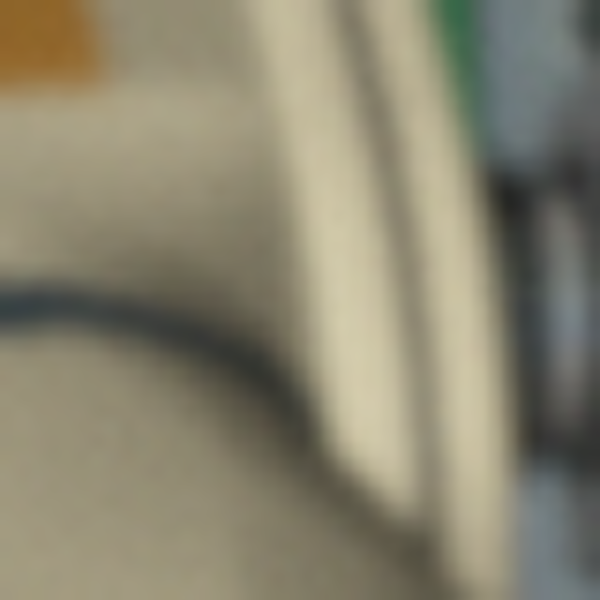

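```bash
python3 a.py "[[0,0,0,0,0,0.0004],[0,0,0,0.0014,0,-0.0003],[0,0,0,-0.0021,0,0],[0,0,0,0.0012,0,-0.0005],[0,0,0,0,0,-0.02],[0,0,0,0.13,0,-0.08]]"; python3 -c "
from h import *
plan([572.8,-62.7,122],tool(0),4)"
```

```text
cmd [572.77  67.32 215.66] [2.221 2.221 0.   ]
17.575 [572.39  60.69 209.54] [-0.53  0.09 -0.33] [-0.023 -0.098  0.03 ] 0.20324573506065136
end [572.79 -62.71 121.99] err deg 0.012 step 40.04759668194835 0.01414213562373095
[0.01, 0.01, -0.0, -0.0325, -0.0, 0.0234]
[0.01, 0.01, -0.0, -0.0325, -0.0, 0.0235]
[0.01, 0.01, -0.0, -0.0325, 0.0, 0.0234]
[0.01, 0.01, -0.0, -0.0325, 0.0, 0.0234]
```

Request:
{"api": "carry_out", "payload": {
  "series": [
    [[0,0,0,-0.031,0,0.01,1],[0,0,0,-0.031,0,0.02,1],[0,0,0,-0.031,0,0.025,1],[0,0,0,-0.0312,0,0.0329,1],[0,0,0,0,0,0,1],[0,0,0,0,0,0.002,1],[0,0,0,0,0,0,1]]
  ]
}}

```text
clock: 18.45
ee_pos: [572.5, -62.7, 120.1]
orientation: [2.221, 2.221, -0.0]
contact_force: [-0.2, 0.3, -0.1]
grip_width: 0.009
```

Request:
{"api": "carry_out", "payload": {
  "series": [
    [[0,0,0,0,0,0.0007,1],[0,0,0,0,0,0,1]]
  ]
}}

```text
clock: 18.7
ee_pos: [572.8, -62.3, 119.7]
orientation: [2.22, 2.222, 0.001]
contact_force: [-0.1, -0.4, -0.4]
grip_width: 0.005
```

Request:
{"api": "carry_out", "payload": {
  "series": [
    [[0,0,0,0,0,0.0006,1],[0,0,0,0,0,0,1]]
  ]
}}

```text
clock: 18.95
ee_pos: [572.8, -62.5, 119.0]
orientation: [2.221, 2.221, 0.001]
contact_force: [-0.2, -0.1, 1.8]
grip_width: 0.003
```

Request:
{"api": "carry_out", "payload": {
  "series": [
    [[0,0,0,0,0,0.0007,1],[0,0,0,0,0,0,1]]
  ]
}}

```text
clock: 19.2
ee_pos: [572.9, -62.5, 118.8]
orientation: [2.221, 2.221, 0.001]
contact_force: [-2.1, 1.7, 7.1]
grip_width: 0.007
```

Request:
{"api": "carry_out", "payload": {
  "series": [
    [[0,0,0,0,0,0.0008,1],[0,0,0,0,0,0,1]]
  ]
}}

```text
clock: 19.45
ee_pos: [573.0, -62.5, 118.8]
orientation: [2.221, 2.221, 0.001]
contact_force: [-4.1, 0.8, 13.5]
grip_width: 0.005
```

Request:
{"api": "carry_out", "payload": {
  "series": [
    [[0,0,0,0,0,-0.02,1],[0,0,0,0.0265,0,-0.004,-0.2],[0,0,0,0,0,0,-0.2],[0,0,0,0,0,0.02,-0.2],[0,0,0,0,0,0.037,-0.2],[0,0,0,0,0,0,1],[0,0,0,0,0,0,1],[0,0,0,0,0,0,1],[0,0,0,0,0,0,1]]
  ],
  "grip_force": 5
}}

```text
clock: 20.58
ee_pos: [571.6, -36.3, 84.4]
orientation: [-2.221, -2.221, 0.002]
contact_force: [-5.3, -1.9, -5.3]
grip_width: 0.394
```

```bash
python3 - <<'E'
from h import *
store([572.77,61.53,209.87],tool(0))
E
python3 a.py "[[0,0,0,-0.1242,0,0.0879],[0,0,0,0,0,0.0048],[0,0,0,0.0265,0,0.033]]"
```

```text
cmd [572.77 -36.17  84.17] [2.221 2.221 0.   ]
20.575 [571.56 -36.32  84.4 ] [-5.28 -1.92 -5.3 ] [-0.278  0.759  0.004] 0.3937294147604512
```

Request:
{"api": "carry_out", "payload": {
  "series": [
    [[0,0,0,0,-0.0012,0,1],[0,0,0,0,0,0,1],[0,0,0,0,0,0,1]]
  ]
}}

```text
clock: 20.95
ee_pos: [571.6, -36.2, 84.7]
orientation: [2.221, 2.221, 0.0]
contact_force: [-4.4, -0.2, -2.8]
grip_width: 0.4
```

Request:
{"api": "carry_out", "payload": {
  "series": [
    [[0,0,0,0,-0.001,0,1],[0,0,0,0,0,0,1],[0,0,0,0,0,0,1]]
  ]
}}

```text
clock: 21.32
ee_pos: [571.6, -36.2, 84.7]
orientation: [2.22, 2.22, 0.002]
contact_force: [1.7, -1.6, -4.4]
grip_width: 0.397
```

Request:
{"api": "carry_out", "payload": {
  "series": [
    [[0,0,0,0,-0.001,0,1],[0,0,0,0,0,0,1],[0,0,0,0,0,0,1]]
  ]
}}

```text
clock: 21.7
ee_pos: [571.6, -36.2, 84.9]
orientation: [2.219, 2.219, 0.005]
contact_force: [4.7, -1.7, -5.7]
grip_width: 0.393
```

Request:
{"api": "carry_out", "payload": {
  "series": [
    [[0,0,0,0,0.0012,0,-0.2],[0,0,0,0,0,0,-0.2],[0,0,0,0,0,-0.03,-0.2],[0,0,0,0,0,-0.05,-0.2],[0,0,0,0.04,0,-0.02,-0.2]]
  ]
}}

```text
clock: 22.32
ee_pos: [572.1, 2.7, 187.3]
orientation: [2.222, 2.215, 0.005]
contact_force: [0.3, 0.0, 0.1]
grip_width: 0.598
```

```bash
python3 a.py "[[0,0,0,0,-0.002,0],[0,0,0,0.04,0,-0.10]]"; python3 pic.py p1t top 583 360 60 22 4; python3 pic.py p1s scene 583 360 60 22 2;python3 - <<'E'
from h import *
for n in("top","scene"):
    for t in("pulley","pulley_boss"):
        print(n,t,[(np.round(d["location"],1).tolist(),round(d["confidence"],2)) for d in nets.place_of(n,t)][:5])
E
```

```text
cmd [570.77   3.83 184.17] [2.221 2.221 0.   ]
22.325 [572.14   2.74 187.34] [0.34 0.02 0.12] [-0.027 -0.139 -0.053] 0.5981844224873187
top org 163 186 scale 13.636363636363637
scene org 316 158 scale 13.636363636363637
top pulley [([586.2, 333.1, 60.0], 0.97), ([404.3, 561.6, 4.8], 0.69), ([719.1, 353.2, -4.0], 0.67)]
top pulley_boss [([398.3, 563.8, 40.2], 0.96), ([716.6, 351.3, 37.0], 0.92), ([582.1, 371.0, 56.8], 0.76), ([457.4, 436.0, 39.0], 0.65), ([351.2, -415.8, -2.2], 0.58)]
scene pulley [([584.7, 330.7, 58.4], 0.91), ([400.2, 565.3, -1.4], 0.85), ([720.4, 349.9, -2.3], 0.78), ([453.5, 438.8, -1.0], 0.61)]
scene pulley_boss [([579.8, 373.2, 57.1], 0.79), ([718.3, 354.5, 40.4], 0.66), ([784.3, -251.8, 3.8], 0.62), ([451.5, 437.7, 34.2], 0.6), ([402.2, 564.3, 40.0], 0.58)]
```

View pics/p1t.png

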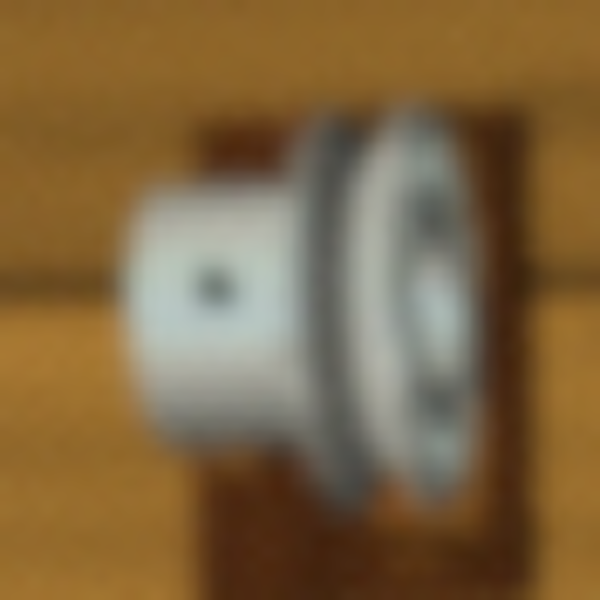

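View pics/p1s.png

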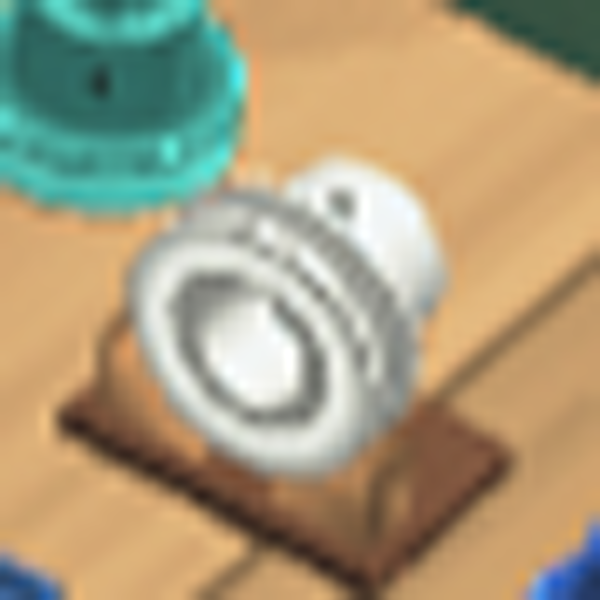

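Run:
```python
from h import *
g=lambda c,r,z:ray("top",163+c/13.636-.5,186+r/13.636-.5,z)
print("screw",g(215,287,87.5)); 
print("boss edges",g(225,185,60),g(225,440,60),"disc",g(425,100,60),g(425,502,60),"groove",g(335,110,60),g(345,515,60))
# cradle base edges: left edge col ~203 at row 125, ~205 row 560 ; right edge col 523 row 120, 530 row 590 (z~10?)
s=lambda c,r,z:ray("scene",316+c/13.636-.5,158+r/13.636-.5,z)
print("scene screw",s(343,203,87.5),"base corners",s(62,425,0),s(370,590,0),s(510,462,0))
print("pred screw px", (np.array(proj("top",[582.5,372,87.5]))+.5-[163,186])*13.636)
```

```text
screw [581.86010321 373.9776644   87.5       ]
boss edges [609.62682354 379.58420695  60.        ] [555.1609431  377.72663544  60.        ] disc [627.42762973 338.10420763  60.        ] [541.4902774  335.77125904  60.        ] groove [625.51897156 356.9876773   60.        ] [538.98250389 352.29382887  60.        ]
scene screw [578.90577999 376.15948056  87.5       ] base corners [524.52635142 329.75789166   0.        ] [630.32226685 335.31075628   0.        ] [629.1346628  404.86967532   0.        ]
pred screw px [224.80413714 283.80357703]
```

```bash
python3 -c "
from h import *
plan([581.5,373,115],tool(2.7),8)"
```

```text
end [581.51 372.97 114.97] err deg 0.02 step 46.913324333285104 0.34
[0.0, 0.0, -0.34, 0.0461, 0.0013, 0.0086]
[0.0, 0.0, -0.34, 0.0462, 0.0017, 0.0087]
[0.0, 0.0, -0.34, 0.0461, 0.0018, 0.0086]
[0.0, 0.0, -0.34, 0.0461, 0.0022, 0.0087]
[0.0, 0.0, -0.34, 0.0461, 0.0024, 0.0086]
[0.0, 0.0, -0.34, 0.0461, 0.0028, 0.0087]
[0.0, 0.0, -0.34, 0.0461, 0.0029, 0.0086]
[0.0, 0.0, -0.34, 0.046, 0.0033, 0.0087]
```

Request:
{"api": "carry_out", "payload": {
  "series": [
    [[0,0,-0.34,0.046,0.0013,0.005,-1],[0,0,-0.34,0.046,0.0017,0.0087,-1],[0,0,-0.34,0.046,0.0018,0.0086,-1],[0,0,-0.34,0.046,0.0022,0.0087,-1],[0,0,-0.34,0.046,0.0024,0.0086,-1],[0,0,-0.34,0.046,0.0028,0.0087,-1],[0,0,-0.34,0.046,0.0029,0.0086,-1],[0,0,-0.34,0.047,0.0033,0.0085,-1],[0,0,0,0,0,0,-1]]
  ]
}}

```text
clock: 23.95
ee_pos: [580.8, 375.6, 117.3]
orientation: [-2.165, -2.277, 0.001]
contact_force: [-0.8, -1.0, 0.1]
grip_width: 1.002
```

```bash
python3 a.py "[[0,0,-0.34,0.046,0.0013,0.005],[0,0,-0.34,0.046,0.0017,0.0087],[0,0,-0.34,0.046,0.0018,0.0086],[0,0,-0.34,0.046,0.0022,0.0087],[0,0,-0.34,0.046,0.0024,0.0086],[0,0,-0.34,0.046,0.0028,0.0087],[0,0,-0.34,0.046,0.0029,0.0086],[0,0,-0.34,0.047,0.0033,0.0085]]"; python3 pic.py g1 scene 583 365 90 35 1
python3 pic.py tk top 571 -66 115 20 4;python3 -c "
from h import *
st()"
```

```text
cmd [581.48 373.17 118.77] [ 2.168  2.274 -0.   ]
23.95 [580.75 375.55 117.32] [-0.78 -1.    0.1 ] [-0.021 -0.084  0.035] 1.0021647225725445
scene org 304 138 scale 8.571428571428571
top org 317 186 scale 15.0
{'clock': 24.2, 'ee_pos': [581.628, 371.757, 118.887], 'orientation': [2.169, 2.272, -0.0], 'contact_force': [0.594, -0.398, -0.118], 'ft_torque': [-0.03, -0.111, 0.015], 'grip_width': 0.998, 'qpos': [0.552, 0.634, 1.536, -0.001, 0.972, 0.506]}
```

View pics/g1.png

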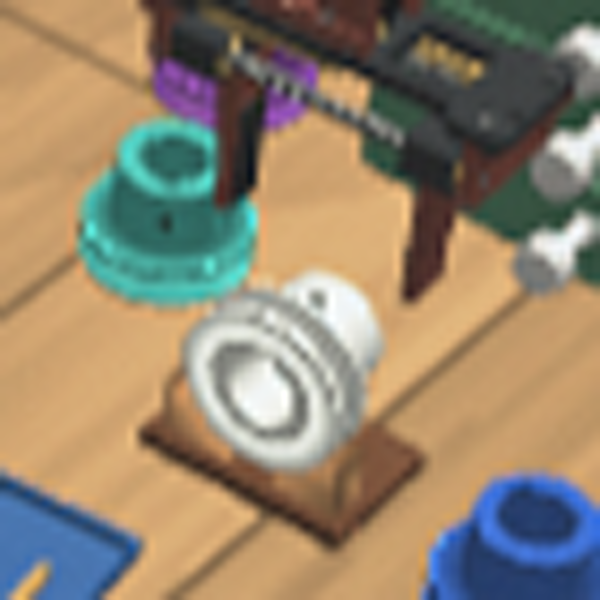

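View pics/tk.png

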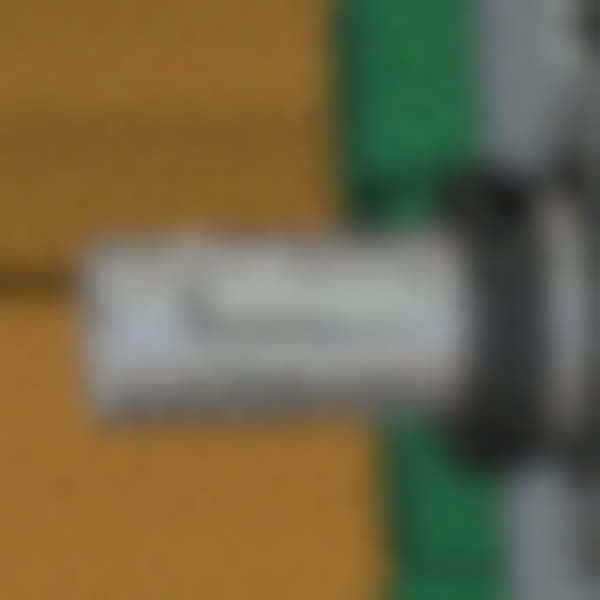

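Request:
{"api": "carry_out", "payload": {
  "series": [
    [[0,0,0,0,0,0.026,-1],[0,0,0,0,0,0.026,-1],[0,0,0,0,0,0.0258,-1],[0,0,0,0,0,0,-1],[0,0,0,0,0,0,-1]]
  ]
}}

```text
clock: 24.82
ee_pos: [582.3, 372.8, 42.2]
orientation: [2.168, 2.272, 0.002]
contact_force: [0.3, -0.1, 0.2]
grip_width: 1.001
```

Request:
{"api": "carry_out", "payload": {
  "series": [
    [[0,0,0,0,0,0,1],[0,0,0,0,0,0,1],[0,0,0,0,0,0,1],[0,0,0,0,0,0,1]]
  ],
  "grip_force": 8
}}

```text
clock: 25.32
ee_pos: [582.2, 373.5, 41.5]
orientation: [2.167, 2.273, 0.003]
contact_force: [2.0, 1.0, 1.8]
grip_width: 0.628
```

Request:
{"api": "carry_out", "payload": {
  "series": [
    [[0,0,0,0,0.0004,0,1],[0,0,0,0,0,0,1]]
  ],
  "grip_force": 35
}}

```text
clock: 25.58
ee_pos: [582.2, 373.5, 41.5]
orientation: [2.168, 2.273, 0.002]
contact_force: [0.0, 1.2, 2.6]
grip_width: 0.617
```

Request:
{"api": "carry_out", "payload": {
  "series": [
    [[0,0,0,0,0,-0.002,1],[0,0,0,0,0,-0.003,1],[0,0,0,0,0,-0.02,1],[0,0,0,0,0,-0.035,1],[0,0,0,0,0,-0.03,1],[0,0,0,0,0,0,1]]
  ]
}}

```text
clock: 26.32
ee_pos: [583.5, 374.3, 134.8]
orientation: [2.166, 2.272, 0.009]
contact_force: [0.8, 0.0, -4.5]
grip_width: 0.622
```

```bash
python3 a.py "[[0,0,0,0,0,0.0778],[0,0,0,0,0.0004,0],[0,0,0,0,0,-0.09]]"; python3 pic.py g2 scene 583 365 130 30 2; python3 pic.py g2t top 583 365 130 30 2
```

```text
cmd [581.88 373.19 130.97] [ 2.168  2.274 -0.   ]
26.325 [583.51 374.29 134.8 ] [ 0.82  0.02 -4.46] [ 0.024 -0.065 -0.023] 0.6223427777432597
scene org 311 135 scale 10.0
top org 147 172 scale 10.0
```

View pics/g2.png

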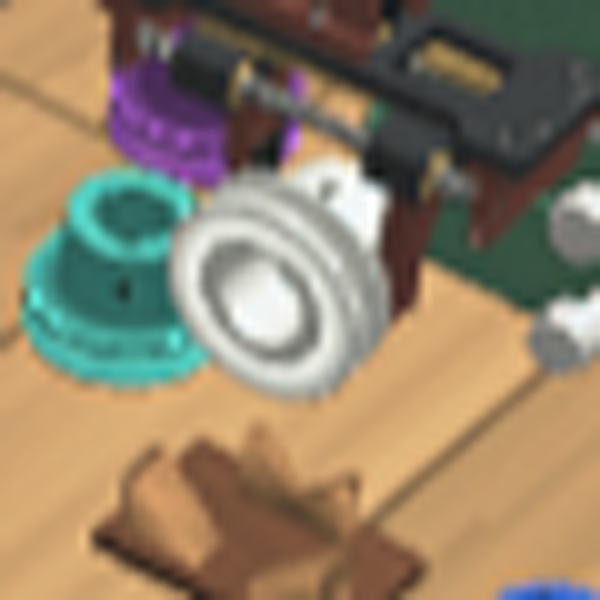

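View pics/g2t.png

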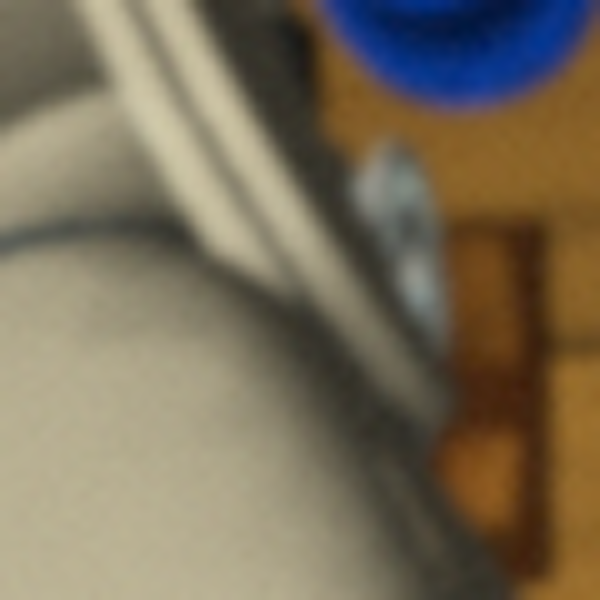

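Run:
```python
from h import *
im=np.load("avg_top.npy")
u,v=proj("top",[572,-60,98]);
sub=np.clip(im[180:250,315:485],0,255).astype(np.uint8)
save("shaft",cv2.resize(sub,None,fx=4.6,fy=4.6,interpolation=cv2.INTER_CUBIC))
```

```text
(no output)
```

View pics/shaft.png

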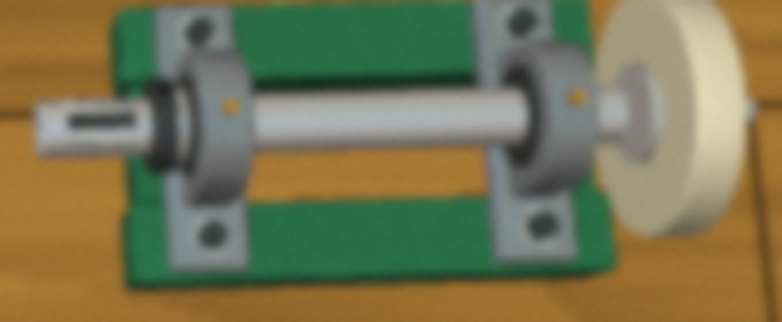

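Run:
```python
from h import *
im=np.load("avg_top.npy").astype(float)
sat=im.max(-1)-im.min(-1)
P=[]
for u in list(range(325,345))+list(range(371,428)):
    col=cv2.GaussianBlur(sat,(0,0),.6)[192:226,u]
    lo=col.min();th=45
    i=int(np.argmin(col[8:24]))+8
    a=i
    while a>0 and col[a]<th:a-=1
    b=i
    while b<len(col)-1 and col[b]<th:b+=1
    ea=a+(th-col[a])/(col[a+1]-col[a]); eb=b-1+(th-col[b-1])/(col[b]-col[b-1])
    w=ray("top",u,192+(ea+eb)/2,98);P.append([w[1],w[0],eb-ea,u])
P=np.array(P)
print(P[::4].round(2))
for m in(P[:,3]<346,P[:,3]>370,P[:,3]>0):
    print(np.polyfit(P[m,0],P[m,1],1))
```

```text
[[ -33.38  571.44   11.83  325.  ]
 [ -44.43  571.73   11.9   329.  ]
 [ -55.49  571.84   12.01  333.  ]
 [ -66.55  572.11   11.96  337.  ]
 [ -77.77  576.12   16.48  341.  ]
 [-160.88  578.23   15.84  371.  ]
 [-171.97  578.54   15.47  375.  ]
 [-183.04  578.46   15.51  379.  ]
 [-194.14  578.86   15.39  383.  ]
 [-205.23  578.89   15.49  387.  ]
 [-216.32  579.14   15.27  391.  ]
 [-227.41  579.26   15.38  395.  ]
 [-238.5   579.29   15.29  399.  ]
 [-249.59  579.36   15.24  403.  ]
 [-260.69  579.57   15.39  407.  ]
 [-271.8   579.9    15.4   411.  ]
 [-282.9   580.02   15.59  415.  ]
 [-311.28  795.84  163.59  419.  ]
 [-268.25  130.94  408.67  423.  ]
 [-434.54 1990.53 1680.7   427.  ]]
[-2.38388186e-02  5.70892876e+02]
[-2.27548891 67.370527  ]
[ -0.74421075 460.9110034 ]
```

```bash
python3 -c "
from h import *
plan([568.4,32,79.1],tool(1.0,0.09),9)
print(tool(1,.09).as_rotvec())"
```

```text
end [568.36  31.97  79.09] err deg 0.029 step 38.384502080918026 0.6011655346075655
[0.57, 0.02, 0.19, -0.0378, -0.0033, 0.0058]
[0.57, 0.02, 0.19, -0.0378, -0.0031, 0.0057]
[0.57, 0.02, 0.19, -0.0378, -0.0029, 0.0058]
[0.57, 0.02, 0.19, -0.0379, -0.0028, 0.0059]
[0.57, 0.02, 0.19, -0.0378, -0.0025, 0.0058]
[0.57, 0.02, 0.19, -0.0379, -0.0024, 0.0058]
[0.57, 0.02, 0.19, -0.0378, -0.0022, 0.0059]
[0.57, 0.02, 0.19, -0.0379, -0.002, 0.0058]
[0.57, 0.02, 0.19, -0.0379, -0.0019, 0.0059]
[-2.15591215 -2.19387214  0.09708159]
```

Request:
{"api": "carry_out", "payload": {
  "series": [
    [[0.57,0.02,0.19,-0.0378,-0.0033,0.0058,1],[0.57,0.02,0.19,-0.0378,-0.0031,0.0057,1],[0.57,0.02,0.19,-0.0378,-0.0029,0.0058,1],[0.57,0.02,0.19,-0.0379,-0.0028,0.0059,1],[0.57,0.02,0.19,-0.0378,-0.0025,0.0058,1],[0.57,0.02,0.19,-0.0379,-0.0024,0.0058,1],[0.57,0.02,0.19,-0.0378,-0.0022,0.0059,1],[0.57,0.02,0.19,-0.0379,-0.002,0.0058,1],[0.57,0.02,0.19,-0.0379,-0.0019,0.0059,1],[0,0,0,0,0,0,1],[0,0,0,0,0,0,1]]
  ]
}}

```text
clock: 27.9
ee_pos: [567.9, 32.1, 78.5]
orientation: [-2.156, -2.193, 0.097]
contact_force: [0.6, -0.5, -4.7]
grip_width: 0.621
```

```bash
python3 a.py "[[0.57,0.02,0.19,-0.0378,-0.0033,0.0058],[0.57,0.02,0.19,-0.0378,-0.0031,0.0057],[0.57,0.02,0.19,-0.0378,-0.0029,0.0058],[0.57,0.02,0.19,-0.0379,-0.0028,0.0059],[0.57,0.02,0.19,-0.0378,-0.0025,0.0058],[0.57,0.02,0.19,-0.0379,-0.0024,0.0058],[0.57,0.02,0.19,-0.0378,-0.0022,0.0059],[0.57,0.02,0.19,-0.0379,-0.002,0.0058],[0.57,0.02,0.19,-0.0379,-0.0019,0.0059]]"; python3 pic.py n1 scene 571 -25 95 30 2
```

```text
cmd [568.36  31.97  79.09] [-2.156 -2.194  0.096]
27.9 [567.91  32.14  78.48] [ 0.56 -0.5  -4.68] [ 0.072 -0.206 -0.029] 0.6208292030053268
scene org 237 198 scale 10.0
```

View pics/n1.png

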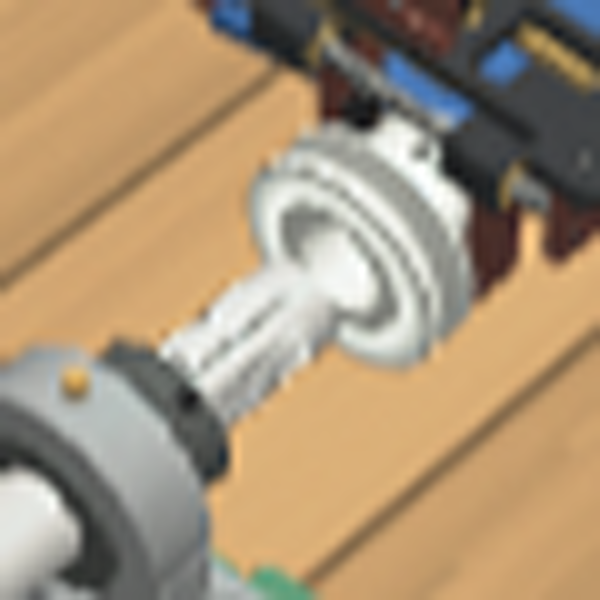

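Request:
{"api": "carry_out", "payload": {
  "series": [
    [[0,0,0,-0.007,0,0,1],[0,0,0,-0.006,0,0,1],[0,0,0,-0.004,0,0,1],[0,0,0,0,0,0,1]]
  ]
}}

```text
clock: 28.5
ee_pos: [568.7, 14.6, 79.3]
orientation: [-2.157, -2.194, 0.096]
contact_force: [-0.7, -1.0, -3.8]
grip_width: 0.62
```

Request:
{"api": "carry_out", "payload": {
  "series": [
    [[0,0,0,-0.001,0,0,1],[0,0,0,-0.001,0,0,1],[0,0,0,0,0,0,1]]
  ]
}}

```text
clock: 28.88
ee_pos: [568.7, 13.0, 79.2]
orientation: [-2.156, -2.195, 0.096]
contact_force: [-0.8, 0.2, -4.5]
grip_width: 0.619
```

Request:
{"api": "carry_out", "payload": {
  "series": [
    [[0,0,0,-0.001,0,0,1],[0,0,0,-0.0005,0,0,1],[0,0,0,0,0,0,1]]
  ]
}}

```text
clock: 29.25
ee_pos: [568.7, 11.4, 79.2]
orientation: [-2.156, -2.195, 0.096]
contact_force: [-0.3, -0.6, -4.6]
grip_width: 0.62
```

Request:
{"api": "carry_out", "payload": {
  "series": [
    [[0,0,0,-0.001,0,0,1],[0,0,0,-0.001,0,0,1],[0,0,0,0,0,0,1]]
  ]
}}

```text
clock: 29.62
ee_pos: [569.2, 9.4, 79.5]
orientation: [-2.157, -2.195, 0.095]
contact_force: [0.6, -0.7, -2.4]
grip_width: 0.618
```

Request:
{"api": "carry_out", "payload": {
  "series": [
    [[0,0,0,-0.001,0,0,1],[0,0,0,-0.001,0,0,1],[0,0,0,0,0,0,1]]
  ]
}}

```text
clock: 30.0
ee_pos: [569.3, 7.3, 79.5]
orientation: [-2.157, -2.195, 0.095]
contact_force: [1.9, 0.4, -1.4]
grip_width: 0.62
```

Request:
{"api": "carry_out", "payload": {
  "series": [
    [[0,0,0,-0.001,0,0,1],[0,0,0,-0.001,0,0,1],[0,0,0,0,0,0,1]]
  ]
}}

```text
clock: 30.38
ee_pos: [569.2, 5.4, 79.4]
orientation: [-2.157, -2.195, 0.095]
contact_force: [3.2, 1.6, -1.4]
grip_width: 0.619
```

Request:
{"api": "carry_out", "payload": {
  "series": [
    [[0,0,0,-0.001,0.0005,-0.0003,1],[0,0,0,-0.001,0,0,1],[0,0,0,0,0,0,1]]
  ]
}}

```text
clock: 30.75
ee_pos: [569.3, 3.3, 79.4]
orientation: [-2.156, -2.194, 0.096]
contact_force: [3.0, 1.6, -0.7]
grip_width: 0.618
```

Request:
{"api": "carry_out", "payload": {
  "series": [
    [[0,0,0,-0.001,0,0,1],[0,0,0,-0.001,0,0,1],[0,0,0,0,0,0,1]]
  ]
}}

```text
clock: 31.12
ee_pos: [569.4, 1.3, 79.5]
orientation: [-2.156, -2.195, 0.096]
contact_force: [1.3, 1.1, -1.6]
grip_width: 0.62
```

Request:
{"api": "carry_out", "payload": {
  "series": [
    [[0,0,0,-0.001,0,0,1],[0,0,0,-0.001,0,0,1],[0,0,0,0,0,0,1]]
  ]
}}

```text
clock: 31.5
ee_pos: [569.4, -0.6, 79.5]
orientation: [-2.156, -2.195, 0.096]
contact_force: [1.3, 1.5, -0.6]
grip_width: 0.619
```

Request:
{"api": "carry_out", "payload": {
  "series": [
    [[0,0,0,-0.001,0,0,1],[0,0,0,-0.001,0,0,1],[0,0,0,0,0,0,1]]
  ]
}}

```text
clock: 31.88
ee_pos: [569.4, -2.6, 79.5]
orientation: [-2.156, -2.195, 0.096]
contact_force: [1.6, 1.7, 0.4]
grip_width: 0.622
```

Request:
{"api": "carry_out", "payload": {
  "series": [
    [[0,0,0,-0.001,0,0,1],[0,0,0,0,0,0,1]]
  ]
}}

```text
clock: 32.12
ee_pos: [569.5, -3.6, 79.4]
orientation: [-2.156, -2.195, 0.096]
contact_force: [2.1, 1.7, -0.4]
grip_width: 0.623
```

Request:
{"api": "carry_out", "payload": {
  "series": [
    [[0,0,0,-0.001,0,0,1],[0,0,0,0,0,0,1]]
  ]
}}

```text
clock: 32.38
ee_pos: [569.5, -4.6, 79.4]
orientation: [-2.156, -2.195, 0.096]
contact_force: [1.8, 0.8, -0.3]
grip_width: 0.619
```

Request:
{"api": "carry_out", "payload": {
  "series": [
    [[0,0,0,-0.001,0,0,1],[0,0,0,0,0,0,1]]
  ]
}}

```text
clock: 32.62
ee_pos: [569.5, -5.6, 79.5]
orientation: [-2.156, -2.195, 0.096]
contact_force: [0.9, 1.3, -0.3]
grip_width: 0.62
```

Request:
{"api": "carry_out", "payload": {
  "series": [
    [[0,0,0,-0.001,0,0,1],[0,0,0,0,0,0,1]]
  ]
}}

```text
clock: 32.88
ee_pos: [569.5, -6.6, 79.5]
orientation: [-2.156, -2.195, 0.096]
contact_force: [1.3, 1.9, -0.4]
grip_width: 0.619
```

Request:
{"api": "carry_out", "payload": {
  "series": [
    [[0,0,0,-0.001,0,0,1],[0,0,0,0,0,0,1]]
  ]
}}

```text
clock: 33.12
ee_pos: [569.6, -7.6, 79.5]
orientation: [-2.156, -2.195, 0.096]
contact_force: [0.6, 2.4, 0.2]
grip_width: 0.616
```

Request:
{"api": "carry_out", "payload": {
  "series": [
    [[0,0,0,-0.001,0,0,1],[0,0,0,0,0,0,1]]
  ]
}}

```text
clock: 33.38
ee_pos: [569.6, -8.6, 79.5]
orientation: [-2.156, -2.195, 0.096]
contact_force: [1.5, 1.8, 0.1]
grip_width: 0.622
```

Request:
{"api": "carry_out", "payload": {
  "series": [
    [[0,0,0,-0.001,0,0,1],[0,0,0,0,0,0,1]]
  ]
}}

```text
clock: 33.62
ee_pos: [569.6, -9.6, 79.4]
orientation: [-2.156, -2.195, 0.096]
contact_force: [1.1, 1.6, -0.4]
grip_width: 0.616
```

Request:
{"api": "carry_out", "payload": {
  "series": [
    [[0,0,0,-0.001,0,0,1],[0,0,0,-0.001,0,0,1],[0,0,0,-0.001,0,0,1],[0,0,0,0,0,0,1]]
  ]
}}

```text
clock: 34.12
ee_pos: [569.6, -12.7, 79.5]
orientation: [-2.156, -2.195, 0.096]
contact_force: [1.1, 1.7, 1.6]
grip_width: 0.62
```

```bash
python3 a.py "[[0,0,0,-0.0451,0,0],[0,0,0,0,0.0005,-0.0003]]"; python3 pic.py n2 scene 571 -50 100 22 2
```

```text
cmd [569.67 -13.12  79.27] [-2.156 -2.194  0.096]
34.125 [569.63 -12.65  79.46] [1.07 1.75 1.56] [ 0.188 -0.249 -0.028] 0.6203639265546848
scene org 240 209 scale 13.636363636363637
```

View pics/n2.png

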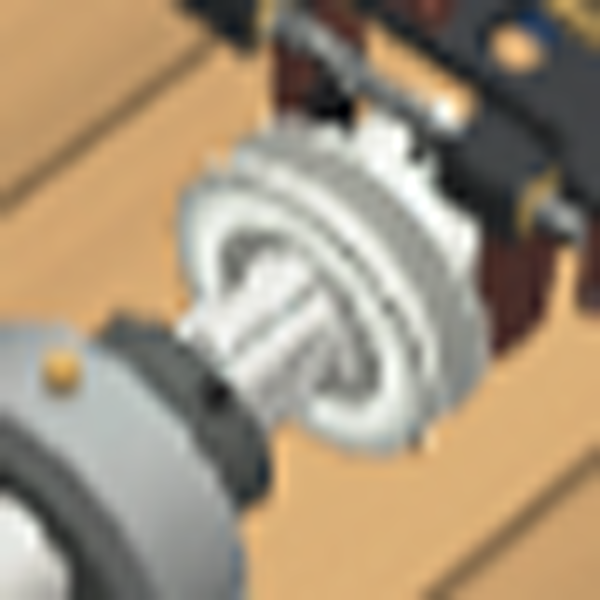

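The face is past the key's outer end, still with only about 2 N of drag, so the keyway is over the key. I'll keep sliding it on gently.

Request:
{"api": "carry_out", "payload": {
  "series": [
    [[0,0,0,-0.002,0,0,1],[0,0,0,-0.002,0,0,1],[0,0,0,-0.002,0,0,1],[0,0,0,0,0,0,1]]
  ]
}}

```text
clock: 34.72
ee_pos: [569.7, -18.8, 79.5]
orientation: [-2.156, -2.195, 0.096]
contact_force: [0.3, 1.3, 1.3]
grip_width: 0.617
```

Request:
{"api": "carry_out", "payload": {
  "series": [
    [[0,0,0,-0.002,0,0,1],[0,0,0,-0.002,0,0,1],[0,0,0,-0.002,0,0,1],[0,0,0,0,0,0,1]]
  ]
}}

```text
clock: 35.22
ee_pos: [569.8, -24.7, 79.5]
orientation: [-2.156, -2.194, 0.096]
contact_force: [-0.8, 2.9, 2.6]
grip_width: 0.623
```

Request:
{"api": "carry_out", "payload": {
  "series": [
    [[0,0,0,-0.002,0,0,1],[0,0,0,-0.002,0,0,1],[0,0,0,-0.002,0,0,1],[0,0,0,0,0,0,1]]
  ]
}}

```text
clock: 35.72
ee_pos: [569.9, -30.7, 79.5]
orientation: [-2.156, -2.195, 0.096]
contact_force: [-1.4, 4.4, 5.8]
grip_width: 0.622
```

Request:
{"api": "carry_out", "payload": {
  "series": [
    [[0,0,0,-0.002,0,0,1],[0,0,0,-0.002,0,0,1],[0,0,0,-0.002,0,0,1],[0,0,0,0,0,0,1]]
  ]
}}

```text
clock: 36.22
ee_pos: [570.0, -36.7, 79.5]
orientation: [-2.156, -2.194, 0.096]
contact_force: [-0.8, 3.7, 5.6]
grip_width: 0.623
```

Request:
{"api": "carry_out", "payload": {
  "series": [
    [[0,0,0,-0.002,0,-0.0004,1],[0,0,0,-0.002,0,-0.0004,1],[0,0,0,-0.002,0,0,1],[0,0,0,0,0,0,1]]
  ]
}}

```text
clock: 36.72
ee_pos: [570.0, -43.1, 79.7]
orientation: [-2.156, -2.194, 0.097]
contact_force: [0.9, -0.9, -4.0]
grip_width: 0.619
```

Request:
{"api": "carry_out", "payload": {
  "series": [
    [[0,0,0,-0.002,0,0,1],[0,0,0,-0.002,0,0,1],[0,0,0,0,0,0,1]]
  ]
}}

```text
clock: 37.1
ee_pos: [570.0, -46.5, 79.8]
orientation: [-2.156, -2.194, 0.097]
contact_force: [0.7, 1.0, -8.5]
grip_width: 0.616
```

Request:
{"api": "carry_out", "payload": {
  "series": [
    [[0,0,0,-0.001,0,0,1],[0,0,0,-0.001,0,0,1],[0,0,0,0,0,0,1]]
  ]
}}

```text
clock: 37.48
ee_pos: [570.0, -48.3, 79.8]
orientation: [-2.156, -2.194, 0.096]
contact_force: [0.5, 4.5, -9.8]
grip_width: 0.622
```

Request:
{"api": "carry_out", "payload": {
  "series": [
    [[0,0,0,-0.001,0,0,1],[0,0,0,-0.001,0,0,1],[0,0,0,0,0,0,1]]
  ]
}}

```text
clock: 37.85
ee_pos: [570.1, -50.3, 79.8]
orientation: [-2.156, -2.194, 0.097]
contact_force: [1.4, 4.6, -12.6]
grip_width: 0.618
```

Request:
{"api": "carry_out", "payload": {
  "series": [
    [[0,0,0,-0.001,0,0.0005,1],[0,0,0,0,0,0,1]]
  ]
}}

```text
clock: 38.1
ee_pos: [570.2, -51.9, 79.8]
orientation: [-2.156, -2.195, 0.097]
contact_force: [-0.8, 2.2, -7.7]
grip_width: 0.622
```

Request:
{"api": "carry_out", "payload": {
  "series": [
    [[0,0,0,-0.001,0,0.0002,1],[0,0,0,0,0,0,1]]
  ]
}}

```text
clock: 38.35
ee_pos: [570.2, -52.5, 79.7]
orientation: [-2.156, -2.194, 0.096]
contact_force: [-2.4, 3.8, -4.2]
grip_width: 0.622
```

Request:
{"api": "carry_out", "payload": {
  "series": [
    [[0,0,0,-0.0007,0,0,1],[0,0,0,0,0,0,1]]
  ]
}}

```text
clock: 38.6
ee_pos: [570.2, -52.5, 79.7]
orientation: [-2.156, -2.194, 0.095]
contact_force: [-0.9, 6.7, -4.3]
grip_width: 0.618
```

Request:
{"api": "carry_out", "payload": {
  "series": [
    [[0,0,0,-0.0008,0,0,1],[0,0,0,0,0,0,1]]
  ]
}}

```text
clock: 38.85
ee_pos: [570.1, -52.6, 79.6]
orientation: [-2.155, -2.193, 0.094]
contact_force: [-1.0, 11.2, -4.4]
grip_width: 0.621
```

Request:
{"api": "carry_out", "payload": {
  "series": [
    [[0,0,0,-0.0007,0,0,1],[0,0,0,0,0,0,1],[0,0,0,0,0,0,1]]
  ]
}}

```text
clock: 39.22
ee_pos: [570.2, -52.6, 79.7]
orientation: [-2.155, -2.193, 0.094]
contact_force: [-2.0, 13.3, -3.9]
grip_width: 0.62
```

```bash
python3 a.py "[[0,0,0,-0.0422,0,-0.0001]]"; python3 pic.py n3 scene 571 -60 100 22 2
```

```text
cmd [570.42 -55.31  79.29] [-2.156 -2.194  0.096]
39.225 [570.16 -52.61  79.65] [-2.01 13.31 -3.92] [2.295 0.055 0.006] 0.6195883018030276
scene org 238 211 scale 13.636363636363637
```

View pics/n3.png

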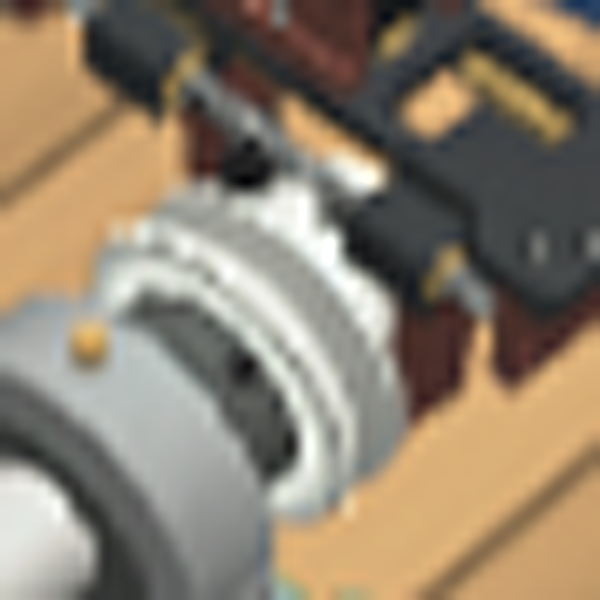

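It has stopped firmly at y=-52.6, where home was expected, and the force climbs without any further travel. I'll relax the push, release and retreat.

Request:
{"api": "carry_out", "payload": {
  "series": [
    [[0,0,0,0.0012,0,0,1],[0,0,0,0.001,0,0,1],[0,0,0,0,0,0,0.1],[0,0,0,0,0,0,-0.5],[0,0,0,0,0,0,-0.5],[0,0,0,0,0,0,-0.5],[0,0,0,0,0,-0.02,-0.5],[0,0,0,0,0,-0.04,-0.5],[0,0,0,0,0,-0.05,-0.5],[0,0,0,0.05,0,-0.03,-0.5],[0,0,0,0.055,0,0,-0.5],[0,0,0,0.06,0,0,-0.5],[0,0,0,0.06,0,0,-0.5],[0,0,0,0,0,0,-0.5]]
  ]
}}

```text
clock: 41.08
ee_pos: [578.8, 176.1, 219.5]
orientation: [-2.151, -2.2, 0.094]
contact_force: [-0.3, -0.2, 0.2]
grip_width: 0.752
```

```bash
python3 pic.py e1 scene 571 -50 100 22 3; python3 pic.py e1t top 571 -60 100 25 3
python3 - <<'E'
from h import *
st()
for n in("top","scene"):
    save("full"+n,cams.snapshot(n))
    for t in("pulley","pulley_boss","shaft_seat"):
        print(n,t,[(np.round(d["location"],1).tolist(),round(d["confidence"],2)) for d in nets.place_of(n,t)][:5])
E
```

```text
scene org 240 209 scale 13.636363636363637
top org 309 182 scale 12.0
{'clock': 41.375, 'ee_pos': [579.039, 171.001, 219.271], 'orientation': [-2.158, -2.193, 0.096], 'contact_force': [0.122, -0.361, 0.166], 'ft_torque': [-0.005, -0.128, 0.028], 'grip_width': 0.751, 'qpos': [0.256, 0.436, 1.621, 0.024, 1.171, 0.23]}
top pulley [([453.7, 439.5, -1.8], 0.87), ([718.3, 356.2, -0.7], 0.76), ([571.3, -90.8, 92.1], 0.74), ([402.9, 561.8, 2.0], 0.7)]
top pulley_boss [([718.0, 351.2, 39.2], 0.93), ([398.2, 562.7, 38.6], 0.84), ([458.1, 434.8, 38.6], 0.56)]
top shaft_seat [([569.3, -92.8, 97.4], 0.78)]
scene pulley [([570.9, -97.3, 96.8], 0.75), ([400.7, 564.5, -3.1], 0.75), ([718.0, 354.7, -1.6], 0.63), ([454.5, 438.6, 0.1], 0.54)]
scene pulley_boss [([719.2, 351.7, 41.1], 0.78), ([454.0, 438.4, 37.4], 0.65), ([574.0, -52.4, 97.2], 0.6), ([402.1, 558.5, 40.6], 0.54)]
scene shaft_seat []
```

View pics/e1.png

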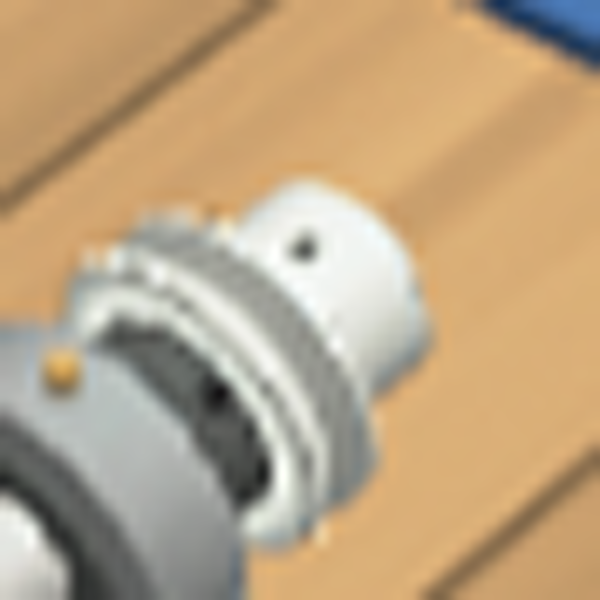

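View pics/e1t.png

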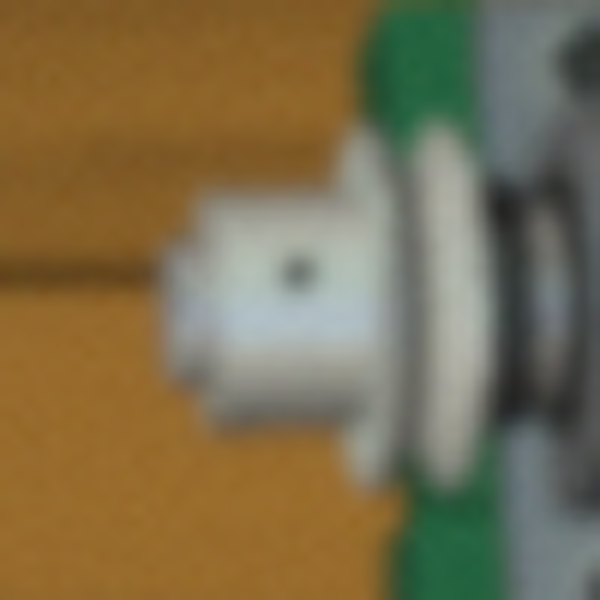

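View pics/fullscene.png

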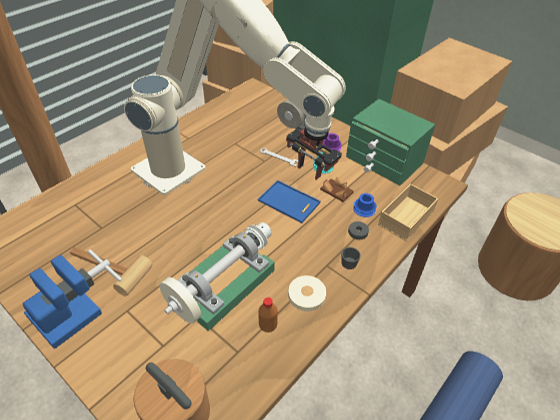

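The pictures show the pulley against the collar. In the top crop the shaft sticks out about 9 mm past the boss (columns 165 to 205), matching 66 − 57 mm. The grub screw is near the top and everything else is in place. Handing in.

```bash
python3 -c "
from bench import workorder
print(workorder.finish_job())"
```

```text
the job is handed in; nothing more can be done
None
```

The pulley is on the spindle, home against the collar with its keyway over the key, and I've let go and handed the job in at about 42 s of the 72 s. No verdict is reported.

- **Key:** I found the slot by feel with the key tilted nose-down. I slid it to the slot's outer end wall, laid it flat and released it. A light press of up to 13.5 N stopped firm on the key top at z 118.8 mm; fully seated would be about 118.5–118.9 mm, depending on the slot angle. I put that angle at roughly 0.07–0.1 rad from feeling the slot and shaft; the picture fits scattered more widely.
- **Pulley:** I gripped it by the boss and slid it on against about 1–5 N along the shaft. It stopped at y = −52.6 mm, the expected home position, and pushing up to 13 N moved it no further.
- **Last checks:** Both pictures show the disc against the collar, the grub screw near the top and about 9 mm of shaft past the boss, as it should be. The other things looked in place, and the gripper was clear of everything.
- **Disagreements:**
  - The networks put the pulley face 1.5–5 mm apart between cameras, within what they are usually off by.
  - The camera estimates of the shaft differed from touch by 1–4 mm, so I went by touch.
  - One retreat row was cut short by the speed limit; I corrected for it.
  - The vertical force reading reached about 13 N near the end of the slide, and I eased it off.

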